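# Clear the shop counter after unpacking and zero the tally

## Robot

A 6-joint arm with a two-finger parallel gripper is mounted at the origin on the work surface. World frame = base frame: x ahead of the robot, y to its left, z up, the work surface at z = 0. Lengths are in m, angles in rad, forces in N, time in s.
With the tool pointing down it reaches from about 0.325 to 0.775 m from the base axis. Payload 5.5 kg.
Tool frame: the origin (TCP) lies at the very end of the fingers, on their centre line; the grasp point (between the pads) lies 19 mm behind it (ctrl.pinch_z is the distance from the TCP to the grasp point, in m); x points along the fingers, z is the direction in which the jaws open and shut, and the axes are right-handed (so a half turn about x gives the same grasp; the last joint's range is limited). The gripper opens to 88 mm and grips with 3 to 60 N. Pads are 20 mm wide; open, the fingers measure 115 mm over their backs; the gripper's body (75 mm by 178 mm) begins 61 mm behind the grasp point.
Start: joints at [1.179, 0.091, 1.231, -0, 1.82, -0.057], TCP at [0.197, 0.567, 0.223] pointing down, gripper open.
Joint ranges: [-2.87, 2.87], [-0.86, 2.18], [0.17, 2.46], [-1.51, 4.65], [0.06, 2.69], [-2.65, 2.65]. Speed limits (rad/s): [2.57, 2.57, 3.01, 3.14, 3.14, 3.14].

## Interface

Orientations are given as a unit quaternion [w, x, y, z].
In Python, from rig import sensors, cams, ctrl gives the robot as it stands. The module is installed in compiled form; this text tells all that it offers.
- The arm moves only by the tool move_arm, never from a script. Its argument "series" is a list of rows, each a list of 3 entries, a list of its own where there are three numbers: the turn, a rotation vector about the tool's x, y, z in rad, then the shift along the tool's x, y, z in m, then the closure, from 0 (fully open) to 1 (shut). In form: [[[ax, ay, az], [x, y, z], fingers], ...]. A call has 1 to 12 rows; each row is the pose to reach, as a shift and turn from the pose commanded when the call began, along the tool's axes at that moment; what a row does not reach only later rows make up. A row lasts 1/8 s, in which the tool goes at most 62.5 mm and 10.7 degrees, less where a joint would pass 70% of its speed; a pose out of reach is approached as far as the arm can. A call with a gripper value outside its range is refused whole. The fingers move at their own pace and stop on an object; "grip_force" is the grip in N (left out, the last holds). Time passes only in rows, so rows that repeat a pose let the fingers close. It gives the time, the measured TCP pose, the force and the opening at its end, in the units of the state.
- sensors.observe(): the state, without advancing time (a new reading comes with each control period).
- cams.capture(name): name is "scene" or "side" or "wrist"; returns the picture (420x560x3 uint8, red, green, blue); there is no depth.
- cams.camera_info(name): a dict with "fx", "fy", "cx", "cy" (pixels), "distortion" ([k1, k2, p1, p2, k3] as OpenCV has them; the pictures are not rectified), "cam_to_world" (4x4, takes a point from camera to world coordinates); the wrist camera has in their place "tool_from_camera" (4x4, takes a point from camera to tool coordinates, whose origin is the TCP and whose axes are the tool frame's). Camera axes: x right, y up, looking along -z (the intrinsics and any distortion apply to the point x, -y, -z); pixel columns grow to the right and rows downward; lengths in m; the calibration is good to about 2 mm. A picture is of the moment at which its call begins: read the wrist's pose just before it. camera_info takes no time and is no camera call.
- ctrl.sign_off(): hands the job in, once; it reports no verdict.
The state is a dict: "t": time; "joint_pos": joint angles; "qd": joint speeds; "joint_efforts": joint torques, N m; "tcp_pos": TCP position; "tool_rot": TCP orientation; "wrist_force": force on the tool from outside, world axes, zero at the start; "moment": the same for the moment, N m; "grip_width": opening from 0.0 (shut) to 1.0 (fully open).
Only numpy, scipy, OpenCV 4.12 (cv2) and the standard library are available. Lean on these libraries where they do the work, as an engineer would, in place of code of your own. Each camera call takes 0.05 s, during which the arm holds its last target. There are 200 camera calls.

## Task

Clear up the shop counter after a delivery: hang every white price saddle over the bar of the display rail, astride it, and push every empty carton (do not lift it) over the far edge of the counter so that it drops into the waste box hooked below the edge. Only when all of that is done, turn the tally counter's reset knob back until it is fully home at its zero stop, ready for the next delivery. Leave the jar, the can and the bottle where they are.

Things in the scene. Friction and masses are not known exactly. Their poses are not given: they have to be found in the camera images.
- rail: Steel display rail, fixed on the shop counter to the left. Origin: on the counter midway between its posts. Its y axis runs along the round horizontal bar: 12 mm thick, centre line 150 mm above the counter, 310 mm from post to post. Posts 14 mm thick, 180 mm tall, on 56 mm wide feet. Room for three saddles side by side, centres 95 mm apart.
- rail_mid (a point): Midpoint of the bar's centre line, 150 mm above the counter; axes as the rail's.
- bin: Grey open waste box hooked on the outside of the counter's far edge (the straight line x = 0.72 m). 240 mm deep (x) by 410 mm wide (y) outside, 6 mm walls, 130 mm tall. Origin: middle of the rim of its near wall, 25 mm below the counter top and 4 mm beyond the edge; the box reaches from there 240 mm out (+x), 205 mm to either side and 130 mm down.
- reset_knob (a joint): Angle (rad) of the tally counter's reset knob. 0: zero stop, the bar grip along the housing's x axis, its white mark towards the steel stud at the housing's front. The value grows clockwise seen from above (up to 4.4), so turn it anticlockwise seen from above to zero it. It stays where it is left: friction 0.05 N m, no spring.
- reset_knob_grip (a point): On the knob's vertical axis, at gripping height 97 mm above the counter. The bar grip is an upright bar 53 mm long (this point's x axis, turning with the knob), 14 mm wide (y), its top 104 mm above the counter, standing on a 56 mm wide disc whose top is 74 mm above the counter.
- tally: Grey box of the tally counter, fixed on the shop counter to the right: 120 mm (x) by 100 mm (y) by 60 mm tall, reset knob on the middle of its top. Origin: centre of its underside; -x is its front with the number window and, on the top, the steel stud that marks zero.
- saddle0: White rigid plastic price saddle, loose, standing like a tent: inverted U neck on splayed legs, open at both ends. 85 mm long (x, along the ridge), 85 mm tall, 82 mm wide (y) over the feet. Neck 32 mm wide outside, 24 mm inside, parallel-sided from 42 mm height to the flat top (4 mm sheet). 110 g. Origin: centre of its underside; hung on the bar it is 75 mm above the counter.
- saddle1: White rigid plastic price saddle, loose, standing like a tent: inverted U neck on splayed legs, open at both ends. 85 mm long (x, along the ridge), 85 mm tall, 82 mm wide (y) over the feet. Neck 32 mm wide outside, 24 mm inside, parallel-sided from 42 mm height to the flat top (4 mm sheet). 110 g. Origin: centre of its underside; hung on the bar it is 75 mm above the counter.
- saddle2: White rigid plastic price saddle, loose, standing like a tent: inverted U neck on splayed legs, open at both ends. 85 mm long (x, along the ridge), 85 mm tall, 82 mm wide (y) over the feet. Neck 32 mm wide outside, 24 mm inside, parallel-sided from 42 mm height to the flat top (4 mm sheet). 110 g. Origin: centre of its underside; hung on the bar it is 75 mm above the counter.
- carton0: Empty closed cardboard carton, rigid and loose, 90 mm (x) by 90 mm (y) by 44 mm tall, about 80 g: too wide for a gripper. It lies on the shop counter towards the far edge. Origin: centre of its underside.
- carton1: Empty closed cardboard carton, rigid and loose, 90 mm (x) by 90 mm (y) by 44 mm tall, about 80 g: too wide for a gripper. It lies on the shop counter towards the far edge. Origin: centre of its underside.
- carton2: Empty closed cardboard carton, rigid and loose, 90 mm (x) by 90 mm (y) by 44 mm tall, about 80 g: too wide for a gripper. It lies on the shop counter towards the far edge. Origin: centre of its underside.
- jar: Jar with red lid, 68 mm wide, 120 mm tall, a bystander. Origin: centre of its underside.
- can: Food can, 66 mm wide, 100 mm tall, a bystander. Origin: centre of its underside.
- bottle: Bottle, 60 mm wide, 170 mm tall, a bystander. Origin: centre of its underside.
Things that resemble listed ones, but are neither listed nor needed, are in the scene too. What is shaped like the saddle0 but yellow is not meant. Leave any purple look-alike of the carton1 alone.

How it is judged:
On the way, in this order (a step that is already met when the one before it is completed fails the run):
1. all the saddles hang on the rail and all the cartons lie in the waste box (x of saddle0 in the frame of rail between -0.03 and 0.03 m and y of saddle0 in the frame of rail between -0.15 and 0.15 m and z of saddle0 in the frame of rail between 0.06 and 0.09 m and angle between the x axis of each of saddle0, saddle1, saddle2 and the y axis of rail, either way round below 0.3 rad and angle between each of saddle0, saddle1, saddle2's own z axis and vertical below 0.35 rad and linear speed of each of saddle0, saddle1, saddle2, carton0, carton1, carton2 below 0.05 m/s and x of saddle1 in the frame of rail between -0.03 and 0.03 m and y of saddle1 in the frame of rail between -0.15 and 0.15 m and z of saddle1 in the frame of rail between 0.06 and 0.09 m and x of saddle2 in the frame of rail between -0.03 and 0.03 m and y of saddle2 in the frame of rail between -0.15 and 0.15 m and z of saddle2 in the frame of rail between 0.06 and 0.09 m and x of carton0 in the frame of bin between 0 and 0.24 m and y of carton0 in the frame of bin between -0.205 and 0.205 m and height (world z) of each of carton0, carton1, carton2 below -0.03 m and x of carton1 in the frame of bin between 0 and 0.24 m and y of carton1 in the frame of bin between -0.205 and 0.205 m and x of carton2 in the frame of bin between 0 and 0.24 m and y of carton2 in the frame of bin between -0.205 and 0.205 m), for 0.2 s.
2. the reset knob is back at its zero stop (value of joint reset_knob below 0.08 rad), for 0.2 s.
At the end, for the whole second after the job is handed in: Every saddle present hangs at rest astride the bar (within 30 mm of its plane, ridge within 0.3 rad of it, origin 60 to 90 mm above the counter, tilt under 0.35 rad), every carton present lies at rest in the waste box, and the knob is within 0.08 rad of zero (all of step 1 and value of joint reset_knob below 0.08 rad); the robot touches nothing.
It fails at once if a carton is lifted off the counter (more than 60 mm) (height (world z) of any of carton0, carton1, carton2 above 0.06 m).
It fails at once if the jar, the can or the bottle is displaced by more than 30 mm (distance of any of jar, can, bottle from where it was at the start of the episode above 0.03 m).
Of saddle0, saddle1, saddle2 only 2 to 3 are there at a start; the rules pass over those that are not, and their reading is None.
Of carton0, carton1, carton2 only 2 to 3 are there at a start; the rules pass over those that are not, and their reading is None.
At some moment in a run one of saddle0, saddle1, saddle2, carton0, carton1, carton2 may be knocked a few centimetres aside while the robot is not near it.
It also fails if it takes over 210 s, if anything falls off the work surface, if the arm or the gripper's body presses on something with over 40 N, if the wrist force passes 120 N, or if a joint passes its speed limit or range.

## Working session

There is one attempt and no reset: what is moved stays moved. The work goes in short steps, Python scripts to look and compute and a tool call to move; the robot and the scene stay as the last step left them, time stands still between calls to the robot, and variables do not carry over. Pictures are saved under pics/ and viewed, about 12 in all and at most 16, crops included, and the job is handed in when it is done.

Besides the shell and the picture viewer there is one more tool, called after ">>>" as name(argument=value, ...), one argument or row to a line, values as JSON. move_arm: Moves the arm, as the interface text tells. Its arguments: {"type":"object","properties":{"series":{"type":"array","items":{"type":"array"}},"grip_force":{"type":"number"}},"required":["series"]}

```bash
mkdir -p pics; ls; cat > h.py <<'E'
import numpy as np, cv2
from rig import sensors, cams, ctrl
from scipy.spatial.transform import Rotation as R
def shot(n,f):
    s=sensors.observe(); im=cams.capture(n); cv2.imwrite('pics/'+f+'.png',im[:,:,::-1]); return im,s
def T(n,s=None):
    i=cams.camera_info(n)
    if n!='wrist': return i,np.array(i['cam_to_world'])
    s=s or sensors.observe(); q=s['tool_rot']; M=np.eye(4); M[:3,:3]=R.from_quat([q[1],q[2],q[3],q[0]]).as_matrix(); M[:3,3]=s['tcp_pos']
    return i,M@np.array(i['tool_from_camera'])
def ray(n,px,s=None):
    i,M=T(n,s); K=np.array([[i['fx'],0,i['cx']],[0,i['fy'],i['cy']],[0,0,1]])
    u=cv2.undistortPoints(np.array(px,float).reshape(-1,1,2),K,np.array(i['distortion'],float)).reshape(-1,2)
    d=np.c_[u[:,0],-u[:,1],-np.ones(len(u))]@M[:3,:3].T
    return M[:3,3],d
def onz(n,px,z,s=None):
    o,d=ray(n,px,s); return o+d*((np.array(z)-o[2])/d[:,2])[:,None]
def tri(n1,p1,n2,p2,s1=None,s2=None):
    o1,d1=ray(n1,p1,s1);o2,d2=ray(n2,p2,s2);out=[]
    for a,b in zip(d1,d2):
        t=np.linalg.lstsq(np.c_[a,-b],o2-o1,rcond=None)[0];x=o1+a*t[0];y=o2+b*t[1];out.append(np.r_[(x+y)/2,np.linalg.norm(x-y)])
    return np.array(out)
def project(n,P,s=None):
    i,M=T(n,s); p=(np.c_[np.array(P,float).reshape(-1,3),np.ones(np.size(P)//3)]@np.linalg.inv(M).T)[:,:3]*[1,-1,-1]
    K=np.array([[i['fx'],0,i['cx']],[0,i['fy'],i['cy']],[0,0,1]])
    return cv2.projectPoints(p.reshape(-1,1,3),np.zeros(3),np.zeros(3),K,np.array(i['distortion'],float))[0].reshape(-1,2)
def move(dp,rv=(0,0,0)):
    "world delta -> tool axes"
    s=sensors.observe(); q=s['tool_rot']; r=R.from_quat([q[1],q[2],q[3],q[0]]); return r.inv().apply(dp)
E
python3 - <<'E'
from h import *
a,s=shot('scene','s0');b,_=shot('side','d0')
print(s)
for n in('scene','side'):print(n,T(n)[1].round(3).tolist())
q=s['tool_rot'];print(R.from_quat([q[1],q[2],q[3],q[0]]).as_matrix().round(3))
print(cams.camera_info('wrist'))
E
```

```text
pics
{'t': 0.0, 'joint_pos': array([ 1.17931455e+00,  9.18810411e-02,  1.23189206e+00,  5.52646707e-06,
        1.81978877e+00, -5.67070367e-02]), 'qd': array([-0.00010898, -0.00090697, -0.00018667,  0.00033528,  0.00053758,
       -0.00126388]), 'joint_efforts': array([ 6.60535115e-04, -4.46452260e+01, -4.06445253e+01,  6.98657054e-02,
        2.91162851e-02, -1.24202943e-04]), 'tcp_pos': array([0.19702457, 0.56641506, 0.22149011]), 'tool_rot': array([ 0.57572415, -0.41007749,  0.57690496,  0.40933951]), 'wrist_force': array([-0.00825966,  0.25624594, -0.83041612]), 'moment': array([-0.0492879 ,  0.05348557, -0.02703936]), 'grip_width': 0.9966003926087476}
scene [[0.001, -0.738, 0.675, 1.178], [1.0, -0.012, -0.015, 0.005], [0.019, 0.675, 0.738, 0.857], [0.0, 0.0, 0.0, 1.0]]
side [[0.886, 0.33, -0.326, 0.083], [-0.464, 0.619, -0.634, -0.839], [-0.008, 0.713, 0.701, 1.004], [0.0, 0.0, 0.0, 1.0]]
[[-0.001 -0.944  0.329]
 [-0.002  0.329  0.944]
 [-1.     0.    -0.002]]
{'fx': 377.8420247539591, 'fy': 377.8420247539591, 'cx': 284.23221798119835, 'cy': 204.13150327872373, 'distortion': array([-0.07523179,  0.        ,  0.        ,  0.        ,  0.        ]), 'tool_from_camera': array([[ 2.09937397e-03,  2.48549279e-01, -9.68616977e-01,
        -1.62063870e-01],
       [ 4.64417907e-04,  9.68618765e-01,  2.48550744e-01,
         6.71078915e-02],
       [ 9.99997688e-01, -9.71644031e-04,  1.91806229e-03,
        -4.97085663e-05],
       [ 0.00000000e+00,  0.00000000e+00,  0.00000000e+00,
         1.00000000e+00]])}
```

View pics/s0.png

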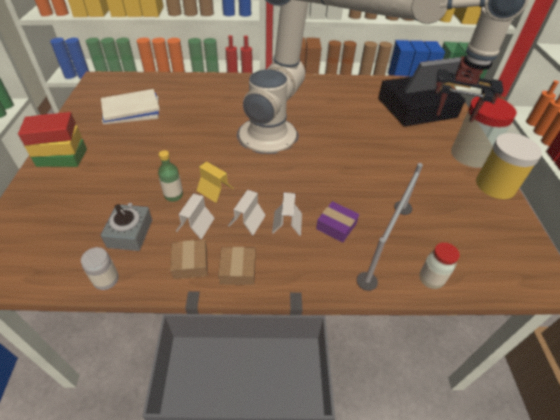

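View pics/d0.png

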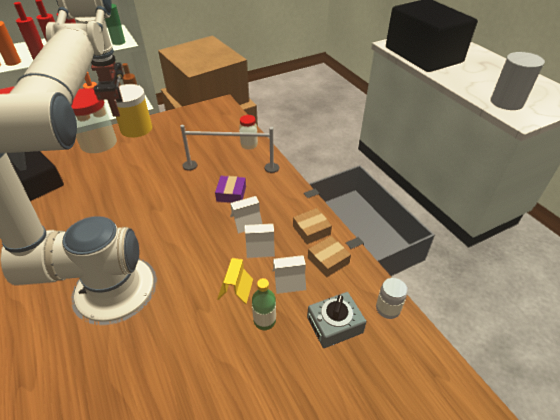

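The scene view shows:
- White saddles at about (196,215), (248,212) and (289,213). A yellow look-alike is at (212,182).
- Brown cartons at (189,258) and (237,265). A purple look-alike is at (338,221).
- Rail posts at (404,208) and (368,281), and the tally at (127,225).
- Jar at (438,266), can at (99,269) and bottle at (169,178).

I'll confirm these in one enlarged crop.

```bash
python3 - <<'E'
from h import *
a=cv2.imread('pics/s0.png');b=cv2.imread('pics/d0.png')
c=cv2.resize(a[150:300,80:347],None,fx=3,fy=3,interpolation=cv2.INTER_CUBIC)[:300*2]
d=cv2.resize(b[185:335,215:375],None,fx=3,fy=3,interpolation=cv2.INTER_CUBIC)
cv2.imwrite('pics/c1.png',c)
cv2.imwrite('pics/c2.png',cv2.resize(b[110:350,170:420],None,fx=2.4,fy=2.4,interpolation=cv2.INTER_CUBIC))
for n,im in(('scene',a),('side',b)):
    hsv=cv2.cvtColor(im,cv2.COLOR_BGR2HSV)
    m=((hsv[...,1]<40)&(hsv[...,2]>150)).astype(np.uint8)
    k,l,st,ce=cv2.connectedComponentsWithStats(m)
    for i in range(1,k):
        if 60<st[i,4]<3000:print(n,st[i],ce[i].round(1))
E
```

```text
scene [492   0  41  79 439] [511.9  34.1]
scene [537   0  23  65 783] [551.8  35.1]
scene [289   2  14  23  61] [295.5  13.2]
scene [273   7   7  47 153] [275.3  24.5]
scene [   0   41   28   92 1048] [10.6 88. ]
scene [456  87  25   6  92] [468.8  89.5]
scene [  2 104  34  64 688] [ 16.7 138.4]
scene [382 173  37  68 194] [399.8 207.6]
scene [235 191  22  23 258] [245.8 202. ]
scene [281 193  20  40 386] [291.1 210.1]
scene [180 195  23  23 259] [190.9 206.1]
scene [245 203  19  30 309] [253.8 218.1]
scene [191 207  22  30 339] [201.6 221.8]
scene [110 209  29  21 152] [124.9 222.3]
scene [ 82 248  25  24 471] [ 94.1 259.7]
scene [432 259  22  17 210] [441.4 268.1]
scene [ 453  315   98   76 1014] [501.9 351. ]
scene [  0 320  75  69 882] [ 32.8 354.9]
scene [  0 404  20  16 128] [  7.6 414. ]
scene [358 406  42  14 313] [381.8 414.8]
scene [406 410  19  10  85] [416.2 416.4]
side [111  25  27  25 208] [125.6  40.4]
side [ 38  28  45  50 955] [60.7 52.2]
side [  0  43  33  29 395] [18.3 58.2]
side [507  52  38  15 419] [525.7  59. ]
side [  0  77  55  21 523] [35.2 87.7]
side [120  85  24  16 288] [130.7  91.9]
side [ 77 100  39  28 227] [ 97.9 117.1]
side [231 197  27  13 164] [243.8 202.6]
side [245 225  29   8 198] [258.3 228.1]
side [274 256  31  12 247] [288.9 261.6]
side [129 261  23  45 451] [142.6 282.7]
side [383 277  25  21 386] [395.  287.1]
side [310 293  56  42 832] [336.8 314.6]
side [519 292  26  21 135] [530.6 301.7]
```

View pics/c1.png

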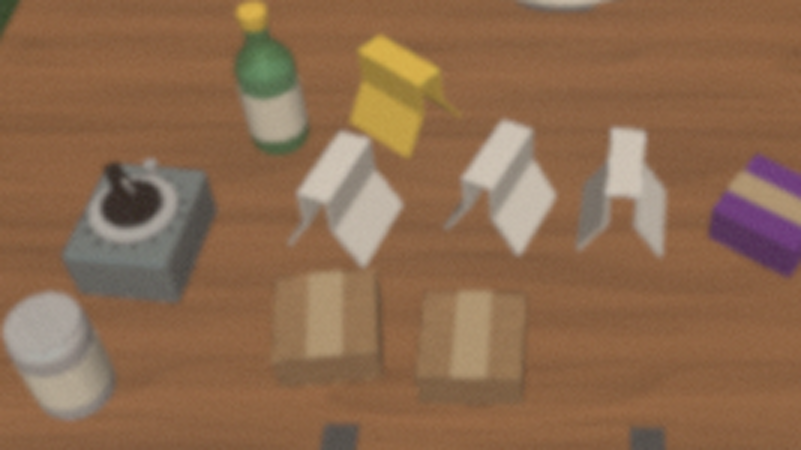

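View pics/c2.png

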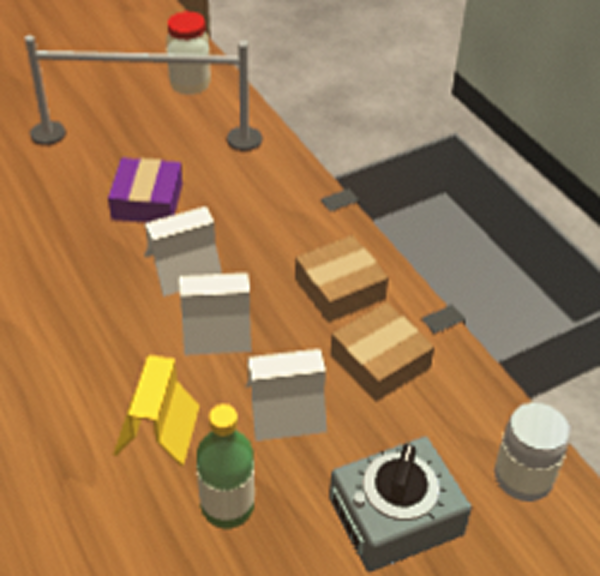

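The crops confirm three white saddles, A, B and C from left to right, as well as two brown cartons. The yellow saddle and the purple carton are the look-alikes to leave alone. Next I'll get positions.

```bash
python3 - <<'E'
from h import *
sc=lambda l:np.array(l,float)/3+[80,150]
sd=lambda l:np.array(l,float)/2.4+[170,110]
tops={'A':[(342,131),(374,141),(335,207),(299,196)],'B':[(502,120),(533,132),(493,190),(463,178)],'C':[(612,128),(645,130),(640,196),(606,195)]}
dc={'A':(288.9,261.6),'B':(258.3,228.1),'C':(243.8,202.6)}
for k in tops:
    p=onz('scene',sc(tops[k]),.085);e=(p[2]+p[3]-p[0]-p[1])/2
    print(k,'onz',p.mean(0).round(3),'yaw',np.degrees(np.arctan2(e[1],e[0])).round(1),'len',np.linalg.norm(e).round(3),'tri',tri('scene',[sc(tops[k]).mean(0)],'side',[dc[k]]).round(4))
for k,q in {'c0':[(278,275),(376,270),(379,358),(271,362)],'c1':[(427,293),(525,293),(525,380),(417,380)]}.items():
    p=onz('scene',sc(q),.044);print(k,p.round(3).tolist(),p.mean(0).round(3))
print('rail posttops',tri('scene',[(419,168),(383,241)],'side',sd([(30,40),(243,44)])).round(3))
print('onz.18',onz('scene',[(419,168),(383,241)],.18).round(3),onz('side',sd([(30,40),(243,44)]),.18).round(3))
print('feet',onz('scene',[(404,207),(368,281)],.004).round(3),onz('side',sd([(47,133),(244,139)]),.004).round(3))
print('knob disc',tri('scene',sc([(133,205)]),'side',sd([(401,485)])).round(3),onz('scene',sc([(133,205)]),.074),onz('side',sd([(401,485)]),.074))
print('knob bar ends',onz('scene',sc([(113,168),(130,195)]),.104).round(3),onz('side',sd([(407,448),(402,478)]),.104).round(3))
print('stud',onz('scene',sc([(150,163)]),.065),onz('side',sd([(360,497)]),.065))
print('box top',onz('scene',sc([(98,168),(210,173),(184,268),(66,254)]),.06).round(3))
print('byst',onz('scene',[(438,280),(100,284),(172,197),(338,228)],.0).round(3), onz('side',sd([(190,88),(527,490),(226,518),(145,190)]),0).round(3))
E
```

```text
A onz [ 0.456 -0.201  0.085] yaw -17.4 len 0.088 tri [[ 0.4506 -0.205   0.0768  0.0032]]
B onz [ 0.436 -0.054  0.085] yaw -23.8 len 0.083 tri [[ 4.311e-01 -5.500e-02  7.900e-02  2.000e-04]]
C onz [0.443 0.065 0.085] yaw -5.1 len 0.086 tri [[0.4387 0.0655 0.0791 0.0007]]
c0 [[0.55, -0.248, 0.044], [0.543, -0.16, 0.044], [0.637, -0.147, 0.044], [0.642, -0.237, 0.044]] [ 0.593 -0.198  0.044]
c1 [[0.568, -0.112, 0.044], [0.567, -0.026, 0.044], [0.657, -0.023, 0.044], [0.658, -0.113, 0.044]] [ 0.612 -0.068  0.044]
rail posttops [[0.376 0.429 0.168 0.001]
 [0.642 0.271 0.173 0.004]]
onz.18 [[0.391 0.42  0.18 ]
 [0.646 0.27  0.18 ]] [[0.372 0.411 0.18 ]
 [0.638 0.258 0.18 ]]
feet [[0.373 0.431 0.004]
 [0.642 0.272 0.004]] [[0.372 0.418 0.004]
 [0.638 0.26  0.004]]
knob disc [[ 0.486 -0.392  0.062  0.004]] [[ 0.49498696 -0.3846174   0.074     ]] [[ 0.48156389 -0.40022185  0.074     ]]
knob bar ends [[ 0.477 -0.399  0.104]
 [ 0.509 -0.375  0.104]] [[ 0.499 -0.381  0.104]
 [ 0.474 -0.408  0.104]]
stud [[ 0.43376389 -0.38676495  0.065     ]] [[ 0.43972561 -0.38800838  0.065     ]]
box top [[ 0.436 -0.437  0.06 ]
 [ 0.441 -0.329  0.06 ]
 [ 0.556 -0.327  0.06 ]
 [ 0.542 -0.437  0.06 ]]
byst [[ 0.635  0.463  0.   ]
 [ 0.658 -0.426  0.   ]
 [ 0.339 -0.295  0.   ]
 [ 0.458  0.215  0.   ]] [[ 0.622  0.425  0.   ]
 [ 0.634 -0.436  0.   ]
 [ 0.321 -0.31   0.   ]
 [ 0.456  0.227  0.   ]]
```

```bash
cat >> h.py <<'E'
def plan(*wps):
    "waypoints (x,y,z,jaw yaw deg) -> tool-frame turn about x and shift, from current pose"
    s=sensors.observe(); q=s['tool_rot']; r=R.from_quat([q[1],q[2],q[3],q[0]]); z=r.apply([0,0,1]); yaw=np.degrees(np.arctan2(z[1],z[0]))
    print('t',round(s['t'],2),'tcp',s['tcp_pos'].round(4),'yaw',yaw.round(2),'tooldown',r.apply([1,0,0]).round(3),'F',s['wrist_force'].round(1),'grip',round(s['grip_width'],3))
    for w in wps:
        rv=(r.inv()*R.from_matrix(np.array([[0,-np.sin(a),np.cos(a)],[0,np.cos(a),np.sin(a)],[-1,0,0]]))).as_rotvec() if (a:=np.radians(w[3])) is not None else 0
        print(w,'turn',rv.round(3).tolist(),'shift',r.inv().apply(np.array(w[:3])-s['tcp_pos']).round(4).tolist())
E
python3 -c "
from h import *
plan((.5065,.345,.28,59.4))"
```

```text
t 0.1 tcp [0.197  0.5664 0.2216] yaw 70.82 tooldown [-0.001 -0.002 -1.   ] F [0.5 0.6 0.4] grip 0.998
(0.5065, 0.345, 0.28, 59.4) turn [0.199, -0.002, 0.0] shift [-0.0582, -0.365, -0.1076]
```

>>> move_arm(
  series=[
    [[0.2, 0, 0], [-0.058, -0.365, -0.108], 0],
    [[0.2, 0, 0], [-0.058, -0.365, -0.108], 0],
    [[0.2, 0, 0], [-0.058, -0.365, -0.108], 0],
    [[0.2, 0, 0], [-0.058, -0.365, -0.108], 0],
    [[0.2, 0, 0], [-0.058, -0.365, -0.108], 0],
    [[0.2, 0, 0], [-0.058, -0.365, -0.108], 0],
    [[0.2, 0, 0], [-0.058, -0.365, -0.108], 0],
    [[0.2, 0, 0], [-0.058, -0.365, -0.108], 0],
    [[0.2, 0, 0], [-0.058, -0.365, -0.108], 0],
    [[0.2, 0, 0], [-0.058, -0.365, -0.108], 0],
    [[0.2, 0, 0], [-0.058, -0.365, -0.108], 0],
  ],
)

```text
t: 1.48
tcp_pos: [0.5056, 0.3456, 0.2807]
tool_rot: [0.614, -0.351, 0.614, 0.351]
wrist_force: [0.0, 0.0, 0.2]
grip_width: 0.999
```

```bash
python3 -c "
from h import *
plan((.5065,.345,.33,59.4),(.443,.03,.25,78))
im,s=shot('wrist','w1')
import pickle;pickle.dump(s,open('w1.pkl','wb'))
print(project('wrist',[(.5065,.345,.15),(.373,.424,.15),(.64,.266,.15)],s).round(0))"
```

```text
t 1.48 tcp [0.5056 0.3456 0.2807] yaw 59.45 tooldown [ 0.  0. -1.] F [0.  0.  0.2] grip 0.999
(0.5065, 0.345, 0.33, 59.4) turn [0.001, 0.0, 0.0] shift [-0.0493, -0.0011, -0.0]
(0.443, 0.03, 0.25, 78) turn [-0.324, 0.0, 0.0] shift [0.0307, -0.1065, -0.3036]
[[285. 196.]
 [285. -16.]
 [284. 362.]]
```

View pics/w1.png

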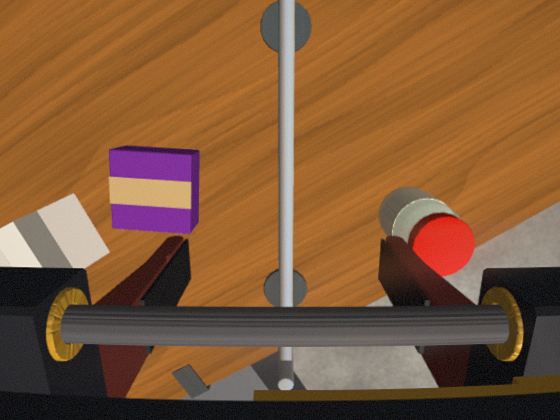

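The wrist view shows the bar nearly vertical at column 286–288, the posts' feet at (286,27) and (285,287), and the far post's top at about (286,383). I'll refine the bar line from its edges, then take a second view, raised and shifted, for its height.

>>> move_arm(
  series=[
    [[0, 0, 0], [-0.03, 0, 0.06], 0],
    [[0, 0, 0], [-0.03, 0, 0.06], 0],
    [[0, 0, 0], [-0.03, 0, 0.06], 0],
    [[0, 0, 0], [-0.03, 0, 0.06], 0],
  ],
)

```text
t: 2.02
tcp_pos: [0.5365, 0.3957, 0.3118]
tool_rot: [0.615, -0.35, 0.614, 0.35]
wrist_force: [0.3, -0.2, 0.1]
grip_width: 1.0
```

```bash
cat > bar.py <<'E'
from h import *
import pickle
s1=pickle.load(open('w1.pkl','rb')); a=cv2.imread('pics/w1.png')
b,s2=shot('wrist','w2'); b=b[:,:,::-1]
def line(im,guess,rows=range(80,235)):
    sat=cv2.cvtColor(im,cv2.COLOR_BGR2HSV)[...,1].astype(int); r=[];c=[]
    for v in rows:
        w=np.arange(guess-25,guess+25); m=w[sat[v,w]<60]
        if 5<len(m)<32: r.append(v);c.append(m.mean())
    p=np.polyfit(r,c,1); k=abs(np.polyval(p,r)-c)<2; return np.polyfit(np.array(r)[k],np.array(c)[k],1),k.sum()
l1,n1=line(a,287)
g=int(project('wrist',[(.5065,.345,.15)],s2)[0,0]); l2,n2=line(b,g)
print(l1,n1,l2,n2,g)
# planes through the two cameras; intersect
def pl(l,s):
    o,d=ray('wrist',[(np.polyval(l,90),90),(np.polyval(l,230),230)],s); n=np.cross(d[0],d[1]); n/=np.linalg.norm(n); return n,n@o
n1,c1=pl(l1,s1);n2,c2=pl(l2,s2)
d=np.cross(n1,n2);d/=np.linalg.norm(d); m=np.array([.506,.345,.15]); p=np.linalg.lstsq(np.array([n1,n2,d]),np.array([c1,c2,d@m]),rcond=None)[0]
print('dir',d.round(4),'yaw',np.degrees(np.arctan2(d[1],d[0])).round(2),'pt',p.round(4))
print('z.15 view1',onz('wrist',[(np.polyval(l1,90),90),(np.polyval(l1,230),230)],.15,s1).round(4))
print('feet',onz('wrist',[(286,27),(285,287)],.005,s1).round(4),'top',onz('wrist',[(286,383)],.18,s1).round(4))
plan((.43,.065,.25,85))
E
python3 bar.py
```

```text
[-4.18452515e-03  2.86498906e+02] 155 [4.19113145e-02 2.10290891e+02] 155 217
dir [-0.8598  0.5105  0.0089] yaw 149.3 pt [0.5065 0.3458 0.1516]
z.15 view1 [[0.4372 0.3869 0.15  ]
 [0.5316 0.3309 0.15  ]]
feet [[0.3744 0.4242 0.005 ]
 [0.6386 0.2674 0.005 ]] top [[0.6392 0.268  0.18  ]]
t 2.08 tcp [0.5365 0.3956 0.3119] yaw 59.34 tooldown [ 0.001  0.001 -1.   ] F [-0.3  0.5 -0.2] grip 0.999
(0.43, 0.065, 0.25, 85) turn [-0.448, 0.001, 0.001] shift [0.0615, -0.077, -0.3388]
```

```bash
python3 -c "
from h import *
plan((.47,-.07,.30,85))"
```

```text
t 2.08 tcp [0.5365 0.3956 0.3119] yaw 59.34 tooldown [ 0.001  0.001 -1.   ] F [-0.3  0.5 -0.2] grip 0.999
(0.47, -0.07, 0.3, 85) turn [-0.448, 0.001, 0.001] shift [0.0115, -0.1802, -0.4344]
```

>>> move_arm(
  series=[
    [[-0.448, 0, 0], [0.012, -0.18, -0.434], 0],
    [[-0.448, 0, 0], [0.012, -0.18, -0.434], 0],
    [[-0.448, 0, 0], [0.012, -0.18, -0.434], 0],
    [[-0.448, 0, 0], [0.012, -0.18, -0.434], 0],
    [[-0.448, 0, 0], [0.012, -0.18, -0.434], 0],
    [[-0.448, 0, 0], [0.012, -0.18, -0.434], 0],
    [[-0.448, 0, 0], [0.012, -0.18, -0.434], 0],
    [[-0.448, 0, 0], [0.012, -0.18, -0.434], 0],
    [[-0.448, 0, 0], [0.012, -0.18, -0.434], 0],
    [[-0.448, 0, 0], [0.012, -0.18, -0.434], 0],
    [[-0.448, 0, 0], [0.012, -0.18, -0.434], 0],
  ],
)

```text
t: 3.45
tcp_pos: [0.4706, -0.0676, 0.2989]
tool_rot: [0.521, -0.478, 0.521, 0.478]
wrist_force: [0.1, 0.5, 0.9]
grip_width: 0.999
```

```bash
python3 -c "
from h import *
plan()
im,s=shot('wrist','w3')
import pickle;pickle.dump(s,open('w3.pkl','wb'))
for z in (.075,.085): print(project('wrist',[(.45,-.203,z),(.433,-.054,z),(.44,.065,z)],s).round(0).tolist())
hsv=cv2.cvtColor(im,cv2.COLOR_RGB2HSV); m=((hsv[...,1]<40)&(hsv[...,2]>215)).astype(np.uint8)
k,l,st,ce=cv2.connectedComponentsWithStats(m)
for i in range(1,k):
    if st[i,4]>150:
        c,_=cv2.findContours((l==i).astype(np.uint8),0,2);r=cv2.minAreaRect(c[0]);bx=cv2.boxPoints(r);p=onz('wrist',bx,.085,s);print(st[i],ce[i].round(1),np.round(r[1],1),r[2],p.mean(0).round(3),[np.degrees(np.arctan2(*(p[j+1]-p[j])[1::-1])).round(1) for j in (0,1)])
"
```

```text
t 3.45 tcp [ 0.4706 -0.0676  0.2989] yaw 85.12 tooldown [ 0.001  0.    -1.   ] F [0.1 0.5 0.9] grip 0.999
[[153.0, 166.0], [295.0, 137.0], [412.0, 134.0]]
[[150.0, 167.0], [296.0, 137.0], [416.0, 135.0]]
[ 264   91   61   90 2971] [293.2 136.8] [45.9 85.1] 18.434947967529297 [ 0.435 -0.052  0.085] [np.float64(156.3), np.float64(67.4)]
[ 395   92   36   85 2541] [412.1 133.7] [30.4 86.1] 4.0141754150390625 [0.44  0.062 0.085] [np.float64(174.8), np.float64(82.2)]
[ 123  125   43   85 2428] [144.  166.6] [31.1 81.2] 9.462321281433105 [ 0.45  -0.21   0.085] [np.float64(160.2), np.float64(75.2)]
```

View pics/w3.png

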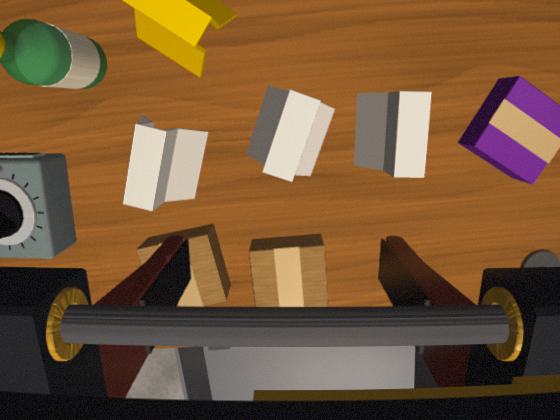

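C, B and A show white tops centred at (412,134), (293,137) and (144,167), with the yellow saddle at (175,30) and the purple carton at (515,130). Starting with C.

```bash
python3 -c "
from h import *
plan((.440,.063,.13,84.5),(.44,.063,.05,84.5))"
```

```text
t 3.5 tcp [ 0.4707 -0.0676  0.2988] yaw 85.13 tooldown [ 0.  0. -1.] F [-0.7 -0.1 -0.3] grip 1.002
(0.44, 0.063, 0.13, 84.5) turn [0.011, 0.0, 0.0] shift [0.1688, 0.0418, 0.1275]
(0.44, 0.063, 0.05, 84.5) turn [0.011, 0.0, 0.0] shift [0.2488, 0.0418, 0.1275]
```

>>> move_arm(
  series=[
    [[0.01, 0, 0], [0.12, 0.042, 0.128], 0],
    [[0.01, 0, 0], [0.14, 0.042, 0.128], 0],
    [[0.01, 0, 0], [0.16, 0.042, 0.128], 0],
    [[0.01, 0, 0], [0.17, 0.042, 0.128], 0],
    [[0.01, 0, 0], [0.21, 0.042, 0.128], 0],
    [[0.01, 0, 0], [0.248, 0.042, 0.128], 0],
    [[0.01, 0, 0], [0.248, 0.042, 0.128], 0],
    [[0.01, 0, 0], [0.248, 0.042, 0.128], 1],
    [[0.01, 0, 0], [0.248, 0.042, 0.128], 1],
    [[0.01, 0, 0], [0.248, 0.042, 0.128], 1],
    [[0.01, 0, 0], [0.248, 0.042, 0.128], 1],
    [[0.01, 0, 0], [0.248, 0.042, 0.128], 1],
  ],
  grip_force=20,
)

```text
t: 5.0
tcp_pos: [0.44, 0.0624, 0.0509]
tool_rot: [0.524, -0.475, 0.524, 0.475]
wrist_force: [0.1, -0.2, 0.1]
grip_width: 0.47
```

```bash
python3 -c "
from h import *
plan((.44,.063,.27,84.5),(.588,.297,.26,59.3),(.588,.297,.126,59.3))"
```

```text
t 5.0 tcp [0.44   0.0624 0.0509] yaw 84.45 tooldown [ 0.  0. -1.] F [ 0.1 -0.2  0.1] grip 0.47
(0.44, 0.063, 0.27, 84.5) turn [-0.001, 0.0, 0.0] shift [-0.2191, 0.0, 0.0006]
(0.588, 0.297, 0.26, 59.3) turn [0.439, 0.0, 0.0] shift [-0.2091, -0.1247, 0.2479]
(0.588, 0.297, 0.126, 59.3) turn [0.439, 0.0, 0.0] shift [-0.0751, -0.1246, 0.2479]
```

>>> move_arm(
  series=[
    [[0, 0, 0], [0, 0, 0], 1],
    [[0, 0, 0], [0, 0, 0], 1],
    [[0, 0, 0], [0, 0, 0], 1],
    [[0, 0, 0], [-0.06, 0, 0], 1],
    [[0, 0, 0], [-0.12, 0, 0], 1],
    [[0, 0, 0], [-0.18, 0, 0], 1],
    [[0, 0, 0], [-0.209, 0, 0], 1],
    [[0, 0, 0], [-0.209, 0, 0], 1],
  ],
)

```text
t: 6.0
tcp_pos: [0.4408, 0.0625, 0.2619]
tool_rot: [0.525, -0.476, 0.522, 0.474]
wrist_force: [0.6, -0.0, -0.7]
grip_width: 0.362
```

```bash
python3 -c "
from h import *
plan((.588,.297,.26,59.3))
im,s=shot('wrist','w4')"
```

```text
t 6.0 tcp [0.4408 0.0625 0.2619] yaw 84.46 tooldown [ 0.005  0.    -1.   ] F [ 0.6 -0.  -0.7] grip 0.362
(0.588, 0.297, 0.26, 59.3) turn [0.439, 0.002, 0.004] shift [0.0027, -0.1239, 0.2476]
```

View pics/w4.png

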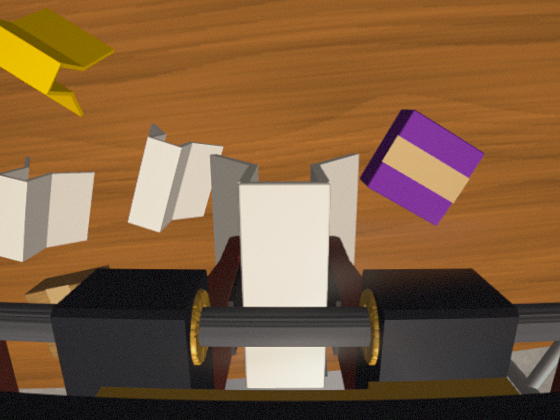

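The saddle is held square and centred, with its top spanning rows 183–388. I'll check its offset along the ridge.

```bash
python3 -c "
from h import *
p=onz('wrist',[(284,183),(285,388)],.297);print(p.round(4),p.mean(0))
plan((.588,.297,.26,59.3),(.588,.297,.126,59.3))"
```

```text
[[0.3977 0.066  0.297 ]
 [0.4801 0.0585 0.297 ]] [0.43891387 0.06226366 0.297     ]
t 6.05 tcp [0.4402 0.0624 0.2595] yaw 84.46 tooldown [ 0.001  0.    -1.   ] F [-0.1  0.1 -0.7] grip 0.363
(0.588, 0.297, 0.26, 59.3) turn [0.439, 0.0, 0.001] shift [-0.0004, -0.1245, 0.2477]
(0.588, 0.297, 0.126, 59.3) turn [0.439, 0.0, 0.001] shift [0.1336, -0.1244, 0.2477]
```

>>> move_arm(
  series=[
    [[0.439, 0, 0], [0, -0.124, 0.248], 1],
    [[0.439, 0, 0], [0, -0.124, 0.248], 1],
    [[0.439, 0, 0], [0, -0.124, 0.248], 1],
    [[0.439, 0, 0], [0, -0.124, 0.248], 1],
    [[0.439, 0, 0], [0, -0.124, 0.248], 1],
    [[0.439, 0, 0], [0, -0.124, 0.248], 1],
    [[0.439, 0, 0], [0, -0.124, 0.248], 1],
    [[0.439, 0, 0], [0, -0.124, 0.248], 1],
    [[0.439, 0, 0], [0, -0.124, 0.248], 1],
    [[0.439, 0, 0], [0.02, -0.124, 0.248], 1],
    [[0.439, 0, 0], [0.04, -0.124, 0.248], 1],
    [[0.439, 0, 0], [0.04, -0.124, 0.248], 1],
  ],
)

```text
t: 7.55
tcp_pos: [0.5866, 0.2965, 0.218]
tool_rot: [0.614, -0.35, 0.616, 0.35]
wrist_force: [0.6, 0.4, -1.3]
grip_width: 0.363
```

```bash
python3 -c "
from h import *
plan((.588,.297,.127,59.3))"
```

```text
t 7.55 tcp [0.5866 0.2965 0.218 ] yaw 59.27 tooldown [-0.003 -0.001 -1.   ] F [ 0.6  0.4 -1.3] grip 0.363
(0.588, 0.297, 0.127, 59.3) turn [-0.001, -0.003, -0.002] shift [0.091, -0.0011, 0.0014]
```

>>> move_arm(
  series=[
    [[0, 0, 0], [0.02, 0, 0.001], 1],
    [[0, 0, 0], [0.045, 0, 0.001], 1],
    [[0, 0, 0], [0.07, 0, 0.001], 1],
    [[0, 0, 0], [0.09, 0, 0.001], 1],
    [[0, 0, 0], [0.09, 0, 0.001], 1],
    [[0, 0, 0], [0.09, 0, 0.001], 1],
  ],
)

```text
t: 8.3
tcp_pos: [0.5882, 0.2983, 0.1308]
tool_rot: [0.615, -0.35, 0.614, 0.35]
wrist_force: [-0.1, -0.6, 0.0]
grip_width: 0.364
```

```bash
python3 -c "
from h import *
plan((.588,.297,.127,59.3),(.588,.297,.27,59.3))"
```

```text
t 8.3 tcp [0.5882 0.2983 0.1308] yaw 59.3 tooldown [ 0.001  0.001 -1.   ] F [-0.1 -0.6  0. ] grip 0.364
(0.588, 0.297, 0.127, 59.3) turn [-0.0, 0.001, 0.001] shift [0.0038, -0.0005, -0.0012]
(0.588, 0.297, 0.27, 59.3) turn [-0.0, 0.001, 0.001] shift [-0.1392, -0.0006, -0.001]
```

>>> move_arm(
  series=[
    [[0, 0, 0], [0.003, 0, -0.001], 1],
    [[0, 0, 0], [0.003, 0, -0.001], 0.4],
    [[0, 0, 0], [0.003, 0, -0.001], 0.4],
    [[0, 0, 0], [0.003, 0, -0.001], 0.4],
    [[0, 0, 0], [-0.03, 0, -0.001], 0.4],
    [[0, 0, 0], [-0.08, 0, -0.001], 0.2],
    [[0, 0, 0], [-0.14, 0, -0.001], 0],
    [[0, 0, 0], [-0.14, 0, -0.001], 0],
  ],
)

```text
t: 9.3
tcp_pos: [0.5886, 0.2979, 0.2775]
tool_rot: [0.619, -0.35, 0.61, 0.349]
wrist_force: [0.7, 0.9, -0.4]
grip_width: 0.903
```

```bash
cat > look.py <<'E'
from h import *
import sys
plan((.52,-.07,.28,85),(.438,-.054,.14,67),(.438,-.054,.05,67))
im,s=shot('scene',sys.argv[1])
hsv=cv2.cvtColor(im,cv2.COLOR_RGB2HSV); m=((hsv[...,1]<40)&(hsv[...,2]>150)).astype(np.uint8)
k,l,st,ce=cv2.connectedComponentsWithStats(m)
for i in range(1,k):
    if 60<st[i,4]<2000 and 170<ce[i][0]<450 and 150<ce[i][1]<280:print(st[i],ce[i].round(1))
E
python3 look.py s5; python3 -c "
import cv2;a=cv2.imread('pics/s5.png');cv2.imwrite('pics/s5c.png',cv2.resize(a[100:310,150:460],None,fx=2.4,fy=2.4,interpolation=2))"
```

```text
t 9.3 tcp [0.5886 0.2979 0.2775] yaw 59.31 tooldown [ 0.011  0.005 -1.   ] F [ 0.7  0.9 -0.4] grip 0.903
(0.52, -0.07, 0.28, 85) turn [-0.448, 0.008, 0.009] shift [-0.0051, -0.1289, -0.3513]
(0.438, -0.054, 0.14, 67) turn [-0.134, 0.009, 0.008] shift [0.1341, -0.0492, -0.3808]
(0.438, -0.054, 0.05, 67) turn [-0.134, 0.009, 0.008] shift [0.2241, -0.0486, -0.3817]
[377 173  41  92 736] [392.6 231. ]
[235 191  21  23 253] [245.6 201.9]
[180 195  23  23 259] [191.  206.2]
[245 203  19  30 297] [253.8 218. ]
[191 207  22  30 338] [201.6 221.8]
[432 259  22  17 212] [441.5 268.3]
```

View pics/s5c.png

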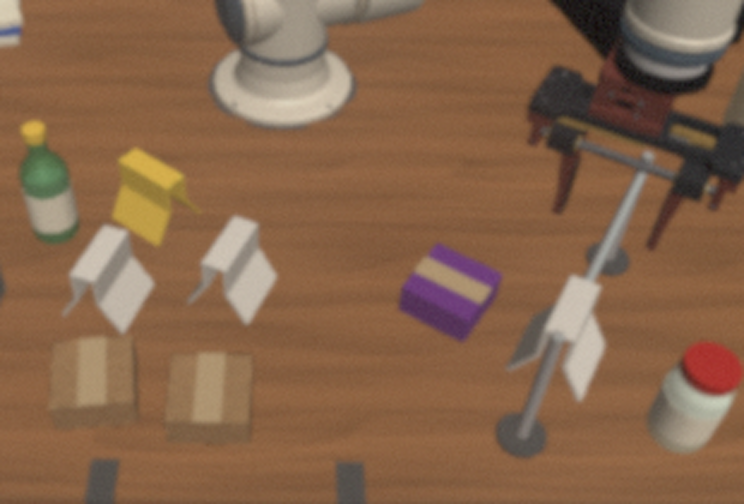

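C hangs astride the bar and everything else is unmoved. Next is B.

>>> move_arm(
  series=[
    [[-0.134, 0, 0], [0.07, -0.05, -0.381], 0],
    [[-0.134, 0, 0], [0.07, -0.05, -0.381], 0],
    [[-0.134, 0, 0], [0.07, -0.05, -0.381], 0],
    [[-0.134, 0, 0], [0.1, -0.05, -0.381], 0],
    [[-0.134, 0, 0], [0.134, -0.05, -0.381], 0],
    [[-0.134, 0, 0], [0.134, -0.05, -0.381], 0],
    [[-0.134, 0, 0], [0.134, -0.05, -0.381], 0],
    [[-0.134, 0, 0], [0.134, -0.05, -0.381], 0],
    [[-0.134, 0, 0], [0.134, -0.05, -0.381], 0],
    [[-0.134, 0, 0], [0.134, -0.05, -0.381], 0],
  ],
)

```text
t: 10.6
tcp_pos: [0.4364, -0.055, 0.1362]
tool_rot: [0.59, -0.391, 0.589, 0.39]
wrist_force: [0.5, 0.7, 0.5]
grip_width: 1.0
```

```bash
python3 -c "
from h import *
plan((.436,-.053,.05,67))"
```

```text
t 10.6 tcp [ 0.4364 -0.055   0.1362] yaw 67.07 tooldown [ 0.001  0.    -1.   ] F [0.5 0.7 0.5] grip 1.0
(0.436, -0.053, 0.05, 67) turn [0.001, 0.0, 0.001] shift [0.0862, 0.0012, 0.0016]
```

>>> move_arm(
  series=[
    [[0, 0, 0], [0.045, 0, 0.002], 0.2],
    [[0, 0, 0], [0.086, 0, 0.002], 0.2],
    [[0, 0, 0], [0.086, 0, 0.002], 0.2],
    [[0, 0, 0], [0.086, 0, 0.002], 1],
    [[0, 0, 0], [0.086, 0, 0.002], 1],
    [[0, 0, 0], [0.086, 0, 0.002], 1],
    [[0, 0, 0], [0.086, 0, 0.002], 1],
    [[0, 0, 0], [0.086, 0, 0.002], 1],
    [[0, 0, 0], [0.086, 0, 0.002], 1],
    [[0, 0, 0], [0.086, 0, 0.002], 1],
    [[0, 0, 0], [0.03, 0, 0.002], 1],
    [[0, 0, 0], [-0.03, 0, 0.002], 1],
  ],
)

```text
t: 12.1
tcp_pos: [0.4354, -0.0535, 0.165]
tool_rot: [0.589, -0.389, 0.591, 0.392]
wrist_force: [1.2, -1.2, -1.7]
grip_width: 0.36
```

>>> move_arm(
  series=[
    [[0, 0, 0], [-0.06, 0, 0], 1],
    [[0, 0, 0], [-0.11, 0, 0], 1],
    [[0, 0, 0], [-0.11, 0, 0], 1],
    [[0, 0, 0], [-0.11, 0, 0], 1],
  ],
)

```text
t: 12.6
tcp_pos: [0.4364, -0.0538, 0.2739]
tool_rot: [0.589, -0.39, 0.59, 0.391]
wrist_force: [-0.6, -0.3, -1.7]
grip_width: 0.364
```

```bash
cat > held.py <<'E'
from h import *
import sys
im,s=shot('wrist',sys.argv[1])
hsv=cv2.cvtColor(im,cv2.COLOR_RGB2HSV); m=((hsv[...,1]<40)&(hsv[...,2]>190))
c=m[:,250:320].sum(1); r=np.where(c>40)[0]; print('rows',r.min(),r.max(), 'cols at 230,260',[np.where(m[v,200:360])[0][[0,-1]]+200 for v in (230,260)])
z=s['tcp_pos'][2]+.035
p=onz('wrist',[(284,r.min()),(285,388)],z,s); print(p.round(4),'front offset expected .0425:',np.linalg.norm(p[0,:2]-s['tcp_pos'][:2]).round(4), 'centre',p.mean(0).round(4))
plan(*eval(sys.argv[2]))
E
python3 held.py w6 "[(.5065,.3455,.26,59.3),(.5065,.3455,.127,59.3)]"
```

```text
rows 174 379 cols at 230,260 [array([200, 353]), array([200, 352])]
[[ 0.3948 -0.0366  0.3089]
 [ 0.4755 -0.0703  0.3089]] front offset expected .0425: 0.045 centre [ 0.4352 -0.0534  0.3089]
t 12.65 tcp [ 0.4361 -0.0538  0.2732] yaw 66.99 tooldown [-0.004  0.001 -1.   ] F [-0.7 -0.1 -1.6] grip 0.361
(0.5065, 0.3455, 0.26, 59.3) turn [0.134, -0.001, -0.004] shift [0.0133, 0.0913, 0.3951]
(0.5065, 0.3455, 0.127, 59.3) turn [0.134, -0.001, -0.004] shift [0.1463, 0.0907, 0.3951]
```

>>> move_arm(
  series=[
    [[0.134, 0, 0], [0.013, 0.091, 0.395], 1],
    [[0.134, 0, 0], [0.013, 0.091, 0.395], 1],
    [[0.134, 0, 0], [0.013, 0.091, 0.395], 1],
    [[0.134, 0, 0], [0.013, 0.091, 0.395], 1],
    [[0.134, 0, 0], [0.013, 0.091, 0.395], 1],
    [[0.134, 0, 0], [0.013, 0.091, 0.395], 1],
    [[0.134, 0, 0], [0.013, 0.091, 0.395], 1],
    [[0.134, 0, 0], [0.013, 0.091, 0.395], 1],
    [[0.134, 0, 0], [0.013, 0.091, 0.395], 1],
    [[0.134, 0, 0], [0.013, 0.091, 0.395], 1],
    [[0.134, 0, 0], [0.04, 0.091, 0.395], 1],
    [[0.134, 0, 0], [0.04, 0.091, 0.395], 1],
  ],
)

```text
t: 14.15
tcp_pos: [0.5067, 0.3436, 0.2335]
tool_rot: [0.613, -0.349, 0.616, 0.349]
wrist_force: [-0.6, 1.1, -1.5]
grip_width: 0.363
```

```bash
python3 -c "
from h import *
plan((.5065,.3455,.127,59.3))"
```

```text
t 14.15 tcp [0.5067 0.3436 0.2335] yaw 59.22 tooldown [-0.003 -0.002 -1.   ] F [-0.6  1.1 -1.5] grip 0.363
(0.5065, 0.3455, 0.127, 59.3) turn [-0.001, -0.004, -0.002] shift [0.1065, 0.0009, 0.0019]
```

>>> move_arm(
  series=[
    [[0, 0, 0], [0.025, 0, 0.001], 1],
    [[0, 0, 0], [0.05, 0, 0.001], 1],
    [[0, 0, 0], [0.08, 0, 0.001], 1],
    [[0, 0, 0], [0.106, 0, 0.001], 1],
    [[0, 0, 0], [0.106, 0, 0.001], 1],
    [[0, 0, 0], [0.106, 0, 0.001], 1],
    [[0, 0, 0], [0.106, 0, 0.001], 0.4],
    [[0, 0, 0], [0.106, 0, 0.001], 0.4],
    [[0, 0, 0], [0.106, 0, 0.001], 0.4],
    [[0, 0, 0], [0.07, 0, 0.001], 0.4],
    [[0, 0, 0], [0.02, 0, 0.001], 0.2],
    [[0, 0, 0], [-0.04, 0, 0.001], 0],
  ],
)

```text
t: 15.65
tcp_pos: [0.5073, 0.3457, 0.2762]
tool_rot: [0.614, -0.35, 0.615, 0.35]
wrist_force: [-0.5, 0.2, 0.1]
grip_width: 0.789
```

```bash
sed -i 's/^plan.*/plan((.45,-.208,.14,74),(.45,-.208,.05,74))/' look.py; python3 look.py s7
```

```text
t 15.65 tcp [0.5073 0.3457 0.2762] yaw 59.31 tooldown [-0.002 -0.001 -1.   ] F [-0.5  0.2  0.1] grip 0.789
(0.45, -0.208, 0.14, 74) turn [-0.256, -0.002, -0.001] shift [0.1369, -0.2335, -0.5052]
(0.45, -0.208, 0.05, 74) turn [-0.256, -0.002, -0.001] shift [0.2269, -0.2336, -0.505]
[ 377  173   41   92 1237] [396.2 224.2]
[180 195  23  23 262] [191.  206.1]
[191 207  22  30 337] [201.7 221.9]
[432 259  22  17 211] [441.7 268.3]
```

>>> move_arm(
  series=[
    [[-0.256, 0, 0], [0.06, -0.233, -0.505], 0],
    [[-0.256, 0, 0], [0.06, -0.233, -0.505], 0],
    [[-0.256, 0, 0], [0.06, -0.233, -0.505], 0],
    [[-0.256, 0, 0], [0.06, -0.233, -0.505], 0],
    [[-0.256, 0, 0], [0.06, -0.233, -0.505], 0],
    [[-0.256, 0, 0], [0.06, -0.233, -0.505], 0],
    [[-0.256, 0, 0], [0.06, -0.233, -0.505], 0],
    [[-0.256, 0, 0], [0.06, -0.233, -0.505], 0],
    [[-0.256, 0, 0], [0.1, -0.233, -0.505], 0],
    [[-0.256, 0, 0], [0.137, -0.233, -0.505], 0],
    [[-0.256, 0, 0], [0.137, -0.233, -0.505], 0],
    [[-0.256, 0, 0], [0.137, -0.233, -0.505], 0],
  ],
)

```text
t: 17.2
tcp_pos: [0.451, -0.2069, 0.1406]
tool_rot: [0.565, -0.426, 0.564, 0.425]
wrist_force: [-0.2, 0.3, -0.1]
grip_width: 1.001
```

```bash
python3 -c "
from h import *
plan((.452,-.208,.05,74))
im,s=shot('wrist','w8')
cv2.imwrite('pics/w8.png',im[:,:,::-1])"
```

```text
t 17.2 tcp [ 0.451  -0.2069  0.1406] yaw 74.01 tooldown [ 0.002 -0.001 -1.   ] F [-0.2  0.3 -0.1] grip 1.001
(0.452, -0.208, 0.05, 74) turn [0.0, -0.0, 0.002] shift [0.0906, -0.0011, -0.0007]
```

View pics/w8.png

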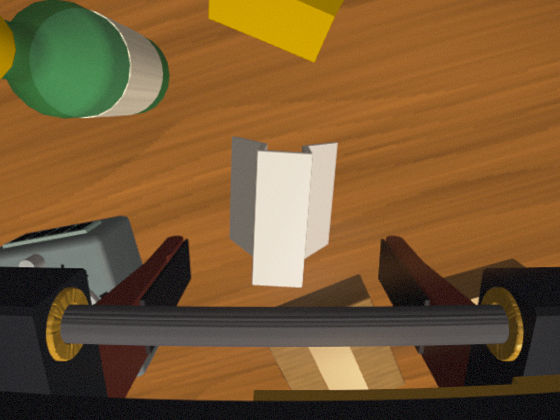

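```bash
python3 -c "
from h import *
p=onz('wrist',[(285.5,152),(278,286)],.082);print(p,p.mean(0),np.degrees(np.arctan2(*(p[0]-p[1])[1::-1])))
plan((*p.mean(0)[:2],.05,74))"
```

```text
[[ 0.41148726 -0.19529991  0.082     ]
 [ 0.49280784 -0.22346546  0.082     ]] [ 0.45214755 -0.20938269  0.082     ] 160.8963649761706
t 17.25 tcp [ 0.4515 -0.2069  0.1413] yaw 74.03 tooldown [ 0.003 -0.002 -1.   ] F [0.8 0.7 0.6] grip 0.998
(np.float64(0.4521475530825019), np.float64(-0.20938268649387298), 0.05, 74) turn [0.001, -0.001, 0.004] shift [0.0913, -0.001, -0.0021]
```

>>> move_arm(
  series=[
    [[0.05, 0, 0], [0.045, -0.001, -0.002], 0.2],
    [[0.05, 0, 0], [0.09, -0.001, -0.002], 0.2],
    [[0.05, 0, 0], [0.09, -0.001, -0.002], 0.2],
    [[0.05, 0, 0], [0.09, -0.001, -0.002], 1],
    [[0.05, 0, 0], [0.09, -0.001, -0.002], 1],
    [[0.05, 0, 0], [0.09, -0.001, -0.002], 1],
    [[0.05, 0, 0], [0.09, -0.001, -0.002], 1],
    [[0.05, 0, 0], [0.09, -0.001, -0.002], 1],
    [[0.05, 0, 0], [0.09, -0.001, -0.002], 1],
    [[0.05, 0, 0], [0.09, -0.001, -0.002], 1],
    [[0.05, 0, 0], [0.04, -0.001, -0.002], 1],
    [[0.05, 0, 0], [-0.02, -0.001, -0.002], 1],
  ],
)

```text
t: 18.75
tcp_pos: [0.4494, -0.2088, 0.1573]
tool_rot: [0.575, -0.409, 0.576, 0.413]
wrist_force: [0.2, -0.8, -0.9]
grip_width: 0.361
```

>>> move_arm(
  series=[
    [[0, 0, 0], [-0.06, 0, 0], 1],
    [[0, 0, 0], [-0.12, 0, 0], 1],
    [[0, 0, 0], [-0.12, 0, 0], 1],
    [[0, 0, 0], [-0.12, 0, 0], 1],
  ],
)

```text
t: 19.25
tcp_pos: [0.4505, -0.2094, 0.2769]
tool_rot: [0.575, -0.41, 0.576, 0.412]
wrist_force: [-0.3, 0.2, -1.3]
grip_width: 0.366
```

```bash
python3 held.py w9 "[(.425,.394,.265,59.3),(.425,.394,.127,59.3)]"
```

```text
rows 182 387 cols at 230,260 [array([241, 354]), array([242, 353])]
[[ 0.4105 -0.1961  0.3119]
 [ 0.4907 -0.2231  0.3119]] front offset expected .0425: 0.0422 centre [ 0.4506 -0.2096  0.3119]
t 19.3 tcp [ 0.4503 -0.2092  0.276 ] yaw 71.1 tooldown [-0.004  0.002 -1.   ] F [ 0.6  0.6 -1.1] grip 0.357
(0.425, 0.394, 0.265, 59.3) turn [0.206, 0.0, -0.004] shift [0.0122, 0.2193, 0.5625]
(0.425, 0.394, 0.127, 59.3) turn [0.206, 0.0, -0.004] shift [0.1502, 0.2187, 0.5624]
```

>>> move_arm(
  series=[
    [[0.206, 0, 0], [0.012, 0.219, 0.562], 1],
    [[0.206, 0, 0], [0.012, 0.219, 0.562], 1],
    [[0.206, 0, 0], [0.012, 0.219, 0.562], 1],
    [[0.206, 0, 0], [0.012, 0.219, 0.562], 1],
    [[0.206, 0, 0], [0.012, 0.219, 0.562], 1],
    [[0.206, 0, 0], [0.012, 0.219, 0.562], 1],
    [[0.206, 0, 0], [0.012, 0.219, 0.562], 1],
    [[0.206, 0, 0], [0.012, 0.219, 0.562], 1],
    [[0.206, 0, 0], [0.012, 0.219, 0.562], 1],
    [[0.206, 0, 0], [0.012, 0.219, 0.562], 1],
    [[0.206, 0, 0], [0.012, 0.219, 0.562], 1],
    [[0.206, 0, 0], [0.012, 0.219, 0.562], 1],
  ],
)

```text
t: 20.8
tcp_pos: [0.4252, 0.3925, 0.2645]
tool_rot: [0.613, -0.35, 0.616, 0.349]
wrist_force: [-0.6, -1.1, -0.7]
grip_width: 0.365
```

```bash
python3 -c "
from h import *
plan((.424,.3945,.127,59.3))"
```

```text
t 20.8 tcp [0.4252 0.3925 0.2645] yaw 59.31 tooldown [-0.003 -0.003 -1.   ] F [-0.6 -1.1 -0.7] grip 0.365
(0.424, 0.3945, 0.127, 59.3) turn [0.0, -0.004, -0.001] shift [0.1375, 0.0019, 0.0017]
```

>>> move_arm(
  series=[
    [[0, 0, 0], [0.03, 0.001, 0.001], 1],
    [[0, 0, 0], [0.06, 0.001, 0.001], 1],
    [[0, 0, 0], [0.09, 0.001, 0.001], 1],
    [[0, 0, 0], [0.115, 0.001, 0.001], 1],
    [[0, 0, 0], [0.136, 0.001, 0.001], 1],
    [[0, 0, 0], [0.136, 0.001, 0.001], 1],
    [[0, 0, 0], [0.136, 0.001, 0.001], 1],
    [[0, 0, 0], [0.136, 0.001, 0.001], 0.4],
    [[0, 0, 0], [0.136, 0.001, 0.001], 0.4],
    [[0, 0, 0], [0.136, 0.001, 0.001], 0.4],
    [[0, 0, 0], [0.1, 0.001, 0.001], 0.4],
    [[0, 0, 0], [0.05, 0.001, 0.001], 0.2],
  ],
)

```text
t: 22.3
tcp_pos: [0.4245, 0.3941, 0.2159]
tool_rot: [0.613, -0.35, 0.616, 0.35]
wrist_force: [-0.4, 0.0, 0.5]
grip_width: 0.678
```

>>> move_arm(
  series=[
    [[0, 0, 0], [-0.05, 0, 0], 0.2],
    [[0, 0, 0], [-0.08, 0, 0], 0.2],
    [[0, 0, 0], [-0.08, 0, 0], 0.5],
    [[0, 0, 0], [-0.08, 0, 0], 1],
  ],
)

```text
t: 22.8
tcp_pos: [0.425, 0.3945, 0.2948]
tool_rot: [0.614, -0.35, 0.615, 0.35]
wrist_force: [-0.5, 0.5, 0.3]
grip_width: 0.61
```

```bash
python3 look.py s10; python3 -c "
from h import *
im,s=shot('side','d10')
a=cv2.imread('pics/s10.png');a=cv2.resize(a[140:300,150:450],None,fx=2,fy=2);b=cv2.resize(cv2.imread('pics/d10.png')[90:230,150:450],None,fx=2,fy=2)
cv2.imwrite('pics/s10c.png',np.vstack([a,b[:280]]))
plan((.50,-.07,.12,90),(.5,-.07,.022,90))"
```

```text
t 22.8 tcp [0.425  0.3945 0.2948] yaw 59.31 tooldown [-0.002 -0.001 -1.   ] F [-0.5  0.5  0.3] grip 0.61
(0.45, -0.208, 0.14, 74) turn [-0.256, -0.002, -0.001] shift [0.1556, -0.3291, -0.505]
(0.45, -0.208, 0.05, 74) turn [-0.256, -0.002, -0.001] shift [0.2456, -0.3292, -0.5048]
[ 377  173   44   92 1670] [400.3 216.1]
[432 259  22  17 212] [441.6 268.3]
t 22.9 tcp [0.4248 0.3943 0.2941] yaw 59.3 tooldown [-0.003 -0.002 -1.   ] F [ 1.5 -0.   0.4] grip 0.522
(0.5, -0.07, 0.12, 90) turn [-0.536, -0.003, -0.002] shift [0.175, -0.3019, -0.3603]
(0.5, -0.07, 0.022, 90) turn [-0.536, -0.003, -0.002] shift [0.273, -0.302, -0.3599]
```

View pics/s10c.png

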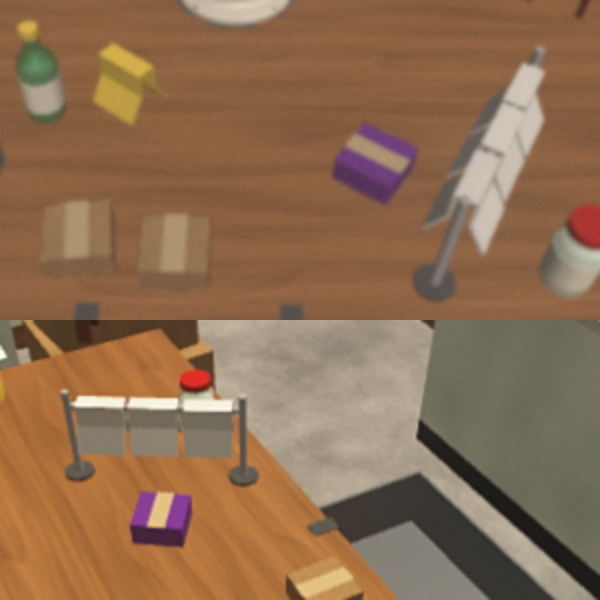

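All three saddles hang side by side on the bar. For the cartons, I'll first check where the bin lies and read the tally knob while the arm is out of the way.

```bash
python3 -c "
from h import *
print(onz('scene',[(193,301),(296,301)],0).round(3), onz('scene',[(160,318),(328,318)],-.025).round(3))
plan((.515,-.07,.12,90),(.515,-.07,.018,90))"
```

```text
[[ 0.703 -0.178  0.   ]
 [ 0.7    0.081  0.   ]] [[ 0.738 -0.259 -0.025]
 [ 0.733  0.162 -0.025]]
t 22.9 tcp [0.4248 0.3943 0.2941] yaw 59.3 tooldown [-0.003 -0.002 -1.   ] F [ 1.5 -0.   0.4] grip 0.522
(0.515, -0.07, 0.12, 90) turn [-0.536, -0.003, -0.002] shift [0.1749, -0.3148, -0.3526]
(0.515, -0.07, 0.018, 90) turn [-0.536, -0.003, -0.002] shift [0.2769, -0.3149, -0.3522]
```

>>> move_arm(
  series=[
    [[-0.536, 0, 0], [0, -0.315, -0.352], 0.4],
    [[-0.536, 0, 0], [0, -0.315, -0.352], 0.4],
    [[-0.536, 0, 0], [0, -0.315, -0.352], 0.4],
    [[-0.536, 0, 0], [0.05, -0.315, -0.352], 0.4],
    [[-0.536, 0, 0], [0.1, -0.315, -0.352], 0.4],
    [[-0.536, 0, 0], [0.15, -0.315, -0.352], 0.4],
    [[-0.536, 0, 0], [0.175, -0.315, -0.352], 0.4],
    [[-0.536, 0, 0], [0.175, -0.315, -0.352], 0.4],
    [[-0.536, 0, 0], [0.175, -0.315, -0.352], 0.4],
    [[-0.536, 0, 0], [0.175, -0.315, -0.352], 0.4],
    [[-0.536, 0, 0], [0.175, -0.315, -0.352], 0.4],
    [[-0.536, 0, 0], [0.175, -0.315, -0.352], 0.4],
  ],
)

```text
t: 24.4
tcp_pos: [0.5169, -0.0679, 0.123]
tool_rot: [-0.5, 0.501, -0.499, -0.5]
wrist_force: [0.6, 0.4, 0.7]
grip_width: 0.597
```

```bash
python3 -c "
from h import *
im,s=shot('wrist','w11')
plan((.515,-.07,.02,90),(.72,-.07,.02,90))"
```

```text
t 24.45 tcp [ 0.5169 -0.0679  0.123 ] yaw 90.1 tooldown [ 0.002 -0.    -1.   ] F [-0.2  0.3 -0. ] grip 0.602
(0.515, -0.07, 0.02, 90) turn [0.002, -0.0, 0.002] shift [0.103, 0.0021, -0.002]
(0.72, -0.07, 0.02, 90) turn [0.002, -0.0, 0.002] shift [0.1035, -0.2029, -0.0024]
```

View pics/w11.png

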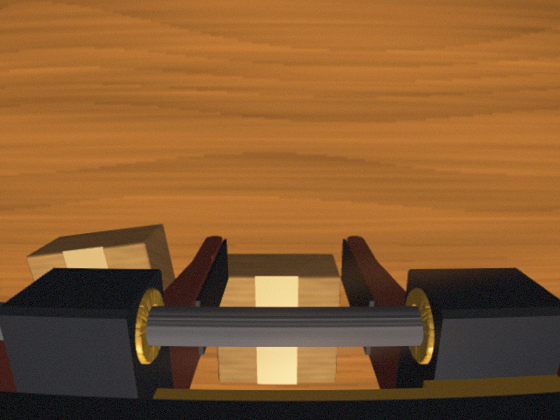

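```bash
python3 -c "
from h import *
print(onz('wrist',[(219,253),(337,253)],0).round(4));print(onz('wrist',[(219,275),(340,275)],.044).round(4));print('c0',onz('wrist',[(38,253),(165,226)],0).round(4))"
```

```text
[[ 0.5639 -0.1214  0.    ]
 [ 0.5636 -0.026   0.    ]]
[[ 0.5627 -0.1139  0.044 ]
 [ 0.5624 -0.0298  0.044 ]]
c0 [[ 0.5658 -0.2749  0.    ]
 [ 0.5412 -0.1638  0.    ]]
```

>>> move_arm(
  series=[
    [[0, 0, 0], [0.055, 0.002, -0.004], 0.4],
    [[0, 0, 0], [0.102, 0.002, -0.004], 0.4],
    [[0, 0, 0], [0.102, 0.002, -0.004], 0.4],
    [[0, 0, 0], [0.102, -0.02, -0.004], 0.4],
    [[0, 0, 0], [0.102, -0.04, -0.004], 0.4],
    [[0, 0, 0], [0.102, -0.06, -0.004], 0.4],
    [[0, 0, 0], [0.102, -0.08, -0.004], 0.4],
    [[0, 0, 0], [0.102, -0.1, -0.004], 0.4],
    [[0, 0, 0], [0.102, -0.12, -0.004], 0.4],
    [[0, 0, 0], [0.102, -0.14, -0.004], 0.4],
    [[0, 0, 0], [0.102, -0.15, -0.004], 0.4],
  ],
)

```text
t: 25.82
tcp_pos: [0.6685, -0.0725, 0.0229]
tool_rot: [-0.501, 0.501, -0.499, -0.499]
wrist_force: [0.1, -0.7, 0.7]
grip_width: 0.602
```

>>> move_arm(
  series=[
    [[0, 0, 0], [0, -0.02, 0], 0.4],
    [[0, 0, 0], [0, -0.04, 0], 0.4],
    [[0, 0, 0], [0, -0.055, 0], 0.4],
    [[0, 0, 0], [0, -0.055, 0], 0.4],
    [[0, 0, 0], [-0.06, -0.055, 0], 0.4],
    [[0, 0, 0], [-0.12, -0.055, 0], 0.4],
    [[0, 0, 0], [-0.12, -0.055, 0], 0.4],
  ],
)

```text
t: 26.7
tcp_pos: [0.7237, -0.0732, 0.1497]
tool_rot: [-0.503, 0.504, -0.497, -0.496]
wrist_force: [-0.1, 0.3, -0.0]
grip_width: 0.599
```

```bash
python3 -c "
from h import *
im,s=shot('scene','s12');im,s=shot('side','d12')
a=cv2.imread('pics/s12.png');a=cv2.resize(a[130:420,120:450],None,fx=1.5,fy=1.5);b=cv2.resize(cv2.imread('pics/d12.png')[160:360,200:440],None,fx=1.25,fy=1.25)
c=np.zeros((435,795,3),np.uint8);c[:,:495]=a[:435];c[:250,495:]=b
cv2.imwrite('pics/s12c.png',c)
plan()"
```

```text
t 26.8 tcp [ 0.7214 -0.0729  0.1417] yaw 90.02 tooldown [ 0.003 -0.    -1.   ] F [-0.6 -0.3 -0.5] grip 0.606
```

View pics/s12c.png

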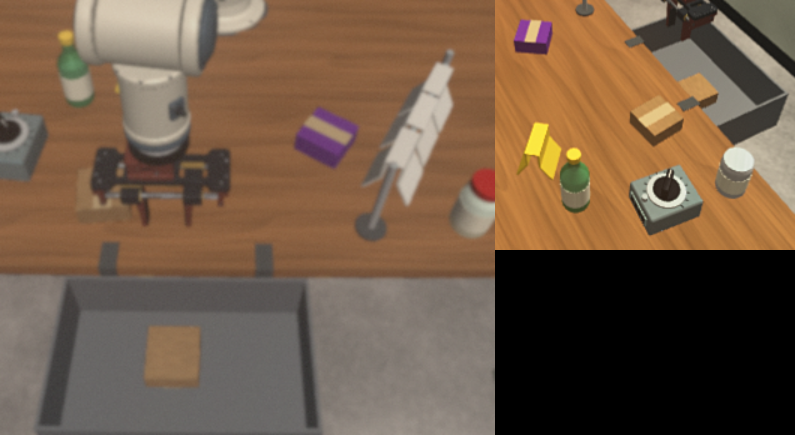

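Carton c1 lies in the box. Now c0.

```bash
python3 -c "
from h import *
plan((.505,-.205,.13,97))"
```

```text
t 26.8 tcp [ 0.7214 -0.0729  0.1417] yaw 90.02 tooldown [ 0.003 -0.    -1.   ] F [-0.6 -0.3 -0.5] grip 0.606
(0.505, -0.205, 0.13, 97) turn [-0.122, -0.001, 0.003] shift [0.0111, 0.2165, -0.1321]
```

>>> move_arm(
  series=[
    [[-0.122, 0, 0], [0.011, 0.216, -0.132], 0.4],
    [[-0.122, 0, 0], [0.011, 0.216, -0.132], 0.4],
    [[-0.122, 0, 0], [0.011, 0.216, -0.132], 0.4],
    [[-0.122, 0, 0], [0.011, 0.216, -0.132], 0.4],
    [[-0.122, 0, 0], [0.011, 0.216, -0.132], 0.4],
    [[-0.122, 0, 0], [0.011, 0.216, -0.132], 0.4],
    [[-0.122, 0, 0], [0.011, 0.216, -0.132], 0.4],
    [[-0.122, 0, 0], [0.011, 0.216, -0.132], 0.4],
  ],
)

```text
t: 27.8
tcp_pos: [0.5061, -0.2042, 0.1283]
tool_rot: [0.468, -0.53, 0.468, 0.53]
wrist_force: [-0.1, 0.1, 0.0]
grip_width: 0.605
```

```bash
python3 -c "
from h import *
im,s=shot('wrist','w13')
plan((.505,-.205,.02,97),(.72,-.178,.02,97))"
```

```text
t 27.85 tcp [ 0.5061 -0.2043  0.1284] yaw 97.08 tooldown [-0.  0. -1.] F [-0.1 -0.4 -0.4] grip 0.596
(0.505, -0.205, 0.02, 97) turn [0.001, 0.0, -0.0] shift [0.1084, 0.0011, -0.0006]
(0.72, -0.178, 0.02, 97) turn [0.001, 0.0, -0.0] shift [0.1083, -0.2156, -0.0003]
```

View pics/w13.png

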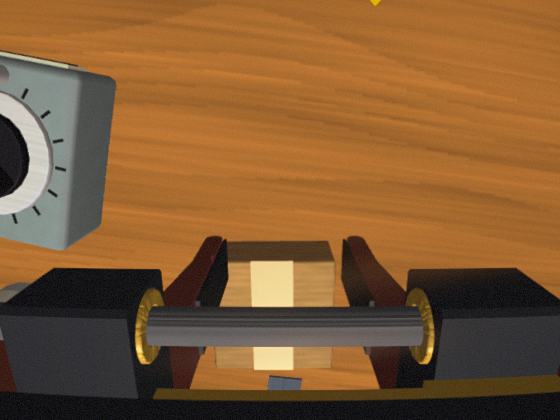

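>>> move_arm(
  series=[
    [[0, 0, 0], [0.055, 0.001, -0.004], 0.4],
    [[0, 0, 0], [0.107, 0.001, -0.004], 0.4],
    [[0, 0, 0], [0.107, 0.001, -0.004], 0.4],
    [[0, 0, 0], [0.107, -0.02, -0.004], 0.4],
    [[0, 0, 0], [0.107, -0.04, -0.004], 0.4],
    [[0, 0, 0], [0.107, -0.06, -0.004], 0.4],
    [[0, 0, 0], [0.107, -0.08, -0.004], 0.4],
    [[0, 0, 0], [0.107, -0.1, -0.004], 0.4],
    [[0, 0, 0], [0.107, -0.12, -0.003], 0.4],
    [[0, 0, 0], [0.107, -0.14, -0.002], 0.4],
    [[0, 0, 0], [0.107, -0.16, -0.001], 0.4],
  ],
)

```text
t: 29.22
tcp_pos: [0.6665, -0.1865, 0.0253]
tool_rot: [-0.469, 0.531, -0.468, -0.529]
wrist_force: [-1.3, -1.2, 0.9]
grip_width: 0.601
```

>>> move_arm(
  series=[
    [[0, 0, 0], [0, -0.02, 0], 0.4],
    [[0, 0, 0], [0, -0.04, 0], 0.4],
    [[0, 0, 0], [0, -0.055, 0], 0.4],
    [[0, 0, 0], [0, -0.055, 0], 0.4],
    [[0, 0, 0], [-0.06, -0.055, 0], 0.4],
    [[0, 0, 0], [-0.12, -0.055, 0], 0.4],
    [[0, 0, 0], [-0.18, -0.055, 0], 0.4],
    [[0, 0, 0], [-0.18, -0.055, 0], 0.4],
  ],
)

```text
t: 30.22
tcp_pos: [0.7205, -0.1803, 0.2127]
tool_rot: [-0.471, 0.534, -0.466, -0.525]
wrist_force: [0.3, 0.1, 0.1]
grip_width: 0.601
```

```bash
python3 -c "
from h import *
plan((.53,-.33,.25,70),(.53,-.33,.25,97))"
```

```text
t 30.23 tcp [ 0.7205 -0.1803  0.2127] yaw 97.0 tooldown [ 0.014 -0.004 -1.   ] F [0.3 0.1 0.1] grip 0.601
(0.53, -0.33, 0.25, 70) turn [0.471, -0.003, 0.015] shift [-0.0393, 0.2068, -0.1256]
(0.53, -0.33, 0.25, 97) turn [-0.0, -0.006, 0.014] shift [-0.0393, 0.2068, -0.1256]
```

>>> move_arm(
  series=[
    [[0.25, 0, 0], [-0.04, 0.207, -0.126], 0.4],
    [[0.47, 0, 0], [-0.04, 0.207, -0.126], 0.4],
    [[0.47, 0, 0], [-0.04, 0.207, -0.126], 0.4],
    [[0.47, 0, 0], [-0.04, 0.207, -0.126], 0.2],
    [[0.47, 0, 0], [-0.04, 0.207, -0.126], 0],
    [[0.47, 0, 0], [-0.04, 0.207, -0.126], 0],
    [[0.47, 0, 0], [-0.04, 0.207, -0.126], 0],
    [[0.47, 0, 0], [-0.04, 0.207, -0.126], 0],
  ],
)

```text
t: 31.22
tcp_pos: [0.5296, -0.329, 0.2409]
tool_rot: [0.578, -0.406, 0.579, 0.407]
wrist_force: [0.0, 0.2, 0.4]
grip_width: 1.001
```

```bash
python3 -c "
from h import *
plan()
im,s=shot('wrist','w14')
import pickle;pickle.dump(s,open('w14.pkl','wb'))
i2,_=shot('scene','s14');i3,_=shot('side','d14')
c=np.zeros((600,800,3),np.uint8);c[:330,:560]=im[:330]
p=project('wrist',[(.49,-.39,.1)],s)[0];print(p)
x,y=np.clip(p.astype(int)-60,0,[440,300]);c[330:570,:240]=cv2.resize(im[y:y+120,x:x+120],(240,240),interpolation=cv2.INTER_CUBIC)
print('crop at',x,y)
c[:240,560:]=cv2.resize(i3[210:330,330:450],(240,240),interpolation=2)
c[330:600,240:520]=i2[150:420,120:400]
c[330:600,520:800]=i3[60:330,180:460]
cv2.imwrite('pics/w14c.png',c[:,:,::-1])"
```

```text
t 31.23 tcp [ 0.5296 -0.329   0.2409] yaw 70.18 tooldown [-0.001  0.001 -1.   ] F [0.  0.2 0.4] grip 1.001
[197.97700908 171.88343651]
crop at 137 111
```

View pics/w14c.png

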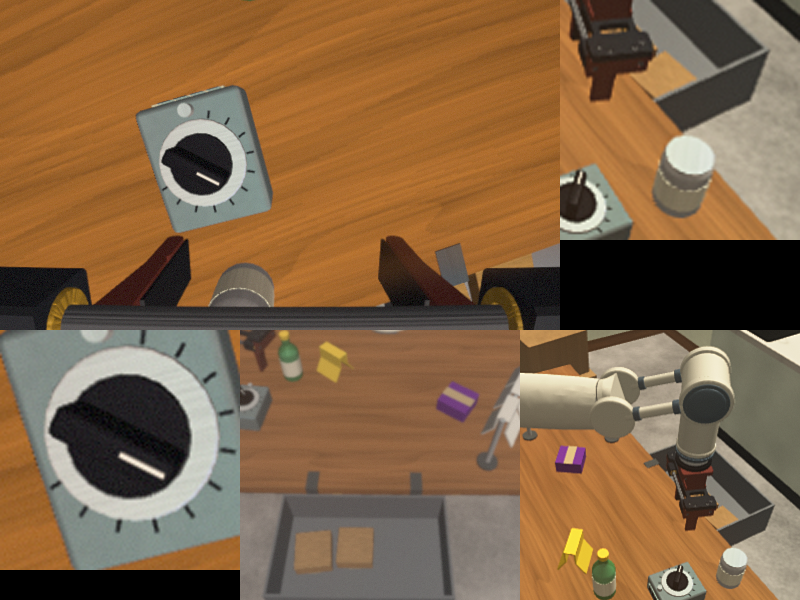

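Both cartons now lie side by side in the box, at about (312,552) and (354,547) in the montage. The knob's white mark points away from the stud, roughly 137° clockwise. I'll measure the axis and the angle, and check the rail before turning.

```bash
python3 - <<'E'
from h import *
import pickle
s=pickle.load(open('w14.pkl','rb'))
im=cv2.imread('pics/w14.png');hsv=cv2.cvtColor(im,cv2.COLOR_BGR2HSV)
m=((hsv[...,1]<30)&(hsv[...,2]>160)).astype(np.uint8);m[:, :130]=0;m[240:]=0;m[:,280:]=0
k,l,st,ce=cv2.connectedComponentsWithStats(m)
for i in range(1,k):
    if st[i,4]>15: print(st[i],ce[i].round(1))
i=1+np.argmax(st[1:,4]);c=cv2.findContours((l==i).astype(np.uint8),0,2)[0];c=max(c,key=len)
e=cv2.fitEllipse(cv2.convexHull(c));print('ring',e)
ctr=onz('wrist',[e[0]],.061,s)[0];print('axis',ctr)
v=hsv[...,2];dk=((v<60)).astype(np.uint8);dk[:,:150]=0;dk[:,245:]=0;dk[:115]=0;dk[:,:][205:]=0
c2=max(cv2.findContours(dk,0,2)[0],key=len);(dx,dy),r=cv2.minEnclosingCircle(c2);print('dark',dx,dy,r)
P=onz('wrist',[(197,174),(218.5,185)],.104,s);d=P[1]-P[0];beta=np.degrees(np.arctan2(d[1],d[0]));print('mark',P,beta)
stud=onz('wrist',[(184,110)],.064,s)[0];f=stud-ctr;front=np.degrees(np.arctan2(f[1],f[0]));print('stud',stud,front)
q=onz('wrist',[(137,115),(241,88),(271,207),(178,231)],.06,s);print(q.round(4),q.mean(0),np.degrees(np.arctan2(*(q[2]-q[1])[1::-1])),np.degrees(np.arctan2(*(q[3]-q[0])[1::-1])))
print('knob angle',(front-beta)%360)
a=cv2.imread('pics/s14.png');hs=cv2.cvtColor(a,cv2.COLOR_BGR2HSV);m=((hs[...,1]<40)&(hs[...,2]>150)).astype(np.uint8)
k,l,st,ce=cv2.connectedComponentsWithStats(m)
for i in range(1,k):
    if 60<st[i,4]<2000 and 170<ce[i][0]<450 and 150<ce[i][1]<280:print('rail',st[i],ce[i].round(1))
E
```

```text
[177 103  14  15 160] [183.4 109.9]
[ 159  119   88   88 2668] [206.1 161.7]
ring ((202.30682373046875, 162.6641845703125), (84.86397552490234, 88.99305725097656), 134.0664520263672)
axis [ 0.48651827 -0.39370345  0.061     ]
dark 196.3795166015625 164.15663146972656 34.76419448852539
mark [[ 0.49100878 -0.39031158  0.104     ]
 [ 0.50528043 -0.37735976  0.104     ]] 42.22438917211206
stud [ 0.43765788 -0.39029567  0.064     ] 176.01034622159236
[[ 0.4264 -0.4331  0.06  ]
 [ 0.4373 -0.3367  0.06  ]
 [ 0.5472 -0.3493  0.06  ]
 [ 0.5394 -0.4417  0.06  ]] [ 0.4875704  -0.39019483  0.06      ] -6.510031542005097 -4.383394161361723
knob angle 133.7859570494803
rail [ 377  172   44   93 1687] [400.3 216.2]
rail [432 258  22  18 222] [441.1 268. ]
```

```bash
python3 -c "
from h import *
plan((.4865,-.3925,.20,-49),(.4865,-.3925,.081,-49))"
```

```text
t 31.38 tcp [ 0.5293 -0.3294  0.2413] yaw 70.14 tooldown [-0.  0. -1.] F [-0.7 -0.5 -0.5] grip 1.002
(0.4865, -0.3925, 0.2, -49) turn [2.079, -0.0, -0.0] shift [0.0413, 0.0188, -0.0739]
(0.4865, -0.3925, 0.081, -49) turn [2.079, -0.0, -0.0] shift [0.1603, 0.0187, -0.0739]
```

>>> move_arm(
  series=[
    [[0.18, 0, 0], [0.04, 0.019, -0.074], 0],
    [[0.36, 0, 0], [0.04, 0.019, -0.074], 0],
    [[0.54, 0, 0], [0.04, 0.019, -0.074], 0],
    [[0.72, 0, 0], [0.04, 0.019, -0.074], 0],
    [[0.9, 0, 0], [0.04, 0.019, -0.074], 0],
    [[1.08, 0, 0], [0.04, 0.019, -0.074], 0],
    [[1.26, 0, 0], [0.04, 0.019, -0.074], 0],
    [[1.44, 0, 0], [0.04, 0.019, -0.074], 0.2],
    [[1.62, 0, 0], [0.04, 0.019, -0.074], 0.3],
    [[1.8, 0, 0], [0.04, 0.019, -0.074], 0.3],
    [[1.98, 0, 0], [0.04, 0.019, -0.074], 0.3],
    [[2.08, 0, 0], [0.04, 0.019, -0.074], 0.3],
  ],
)

```text
t: 32.88
tcp_pos: [0.486, -0.3929, 0.2015]
tool_rot: [0.643, 0.295, 0.643, -0.295]
wrist_force: [-0.6, 0.4, -0.4]
grip_width: 0.701
```

```bash
python3 -c "
from h import *
im,s=shot('wrist','w15')
plan((.4865,-.3925,.081,-49))
print(s['joint_pos'].round(2),project('wrist',[(.4865,-.3925,.104)],s))"
```

```text
t 32.92 tcp [ 0.4859 -0.3929  0.2015] yaw -49.5 tooldown [-0.  0. -1.] F [-0.7  0.2 -0.1] grip 0.7
(0.4865, -0.3925, 0.081, -49) turn [-0.009, -0.0, 0.0] shift [0.1205, 0.0007, 0.0001]
[-0.73  0.16  1.2   0.    1.79  0.13] [[283.29612511 204.12556538]]
```

View pics/w15.png

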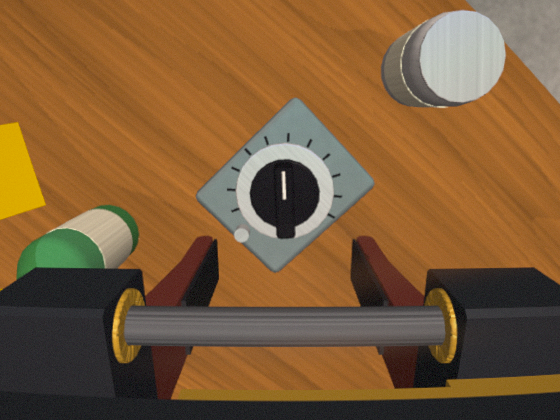

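The knob bar is square between the fingers, with its mark at (284,185). Descending and gripping.

>>> move_arm(
  series=[
    [[0, 0, 0], [0.05, 0.001, 0], 0.3],
    [[0, 0, 0], [0.1, 0.001, 0], 0.3],
    [[0, 0, 0], [0.119, 0.001, 0], 0.3],
    [[0, 0, 0], [0.119, 0.001, 0], 0.3],
    [[0, 0, 0], [0.119, 0.001, 0], 1],
    [[0, 0, 0], [0.119, 0.001, 0], 1],
    [[0, 0, 0], [0.119, 0.001, 0], 1],
    [[0, 0, 0], [0.119, 0.001, 0], 1],
    [[0, 0, 0], [0.119, 0.001, 0], 1],
    [[0, 0, 0], [0.119, 0.001, 0], 1],
    [[0, 0, 0], [0.119, 0.001, 0], 1],
    [[0, 0, 0], [0.119, 0.001, 0], 1],
  ],
  grip_force=20,
)

```text
t: 34.42
tcp_pos: [0.4865, -0.3924, 0.0827]
tool_rot: [0.643, 0.294, 0.643, -0.294]
wrist_force: [0.0, 0.1, 0.7]
grip_width: 0.155
```

```bash
python3 -c "
from h import *
plan((.4865,-.3925,.081,85))
print(sensors.observe()['moment'])"
```

```text
t 34.42 tcp [ 0.4865 -0.3924  0.0827] yaw -49.1 tooldown [ 0. -0. -1.] F [0.  0.1 0.7] grip 0.155
(0.4865, -0.3925, 0.081, 85) turn [-2.341, 0.0, 0.0] shift [0.0017, -0.0, 0.0001]
[-0.05796056  0.21151055 -0.07391278]
```

>>> move_arm(
  series=[
    [[-0.17, 0, 0], [0, 0, 0], 1],
    [[-0.34, 0, 0], [0, 0, 0], 1],
    [[-0.51, 0, 0], [0, 0, 0], 1],
    [[-0.68, 0, 0], [0, 0, 0], 1],
    [[-0.85, 0, 0], [0, 0, 0], 1],
    [[-1.02, 0, 0], [0, 0, 0], 1],
    [[-1.19, 0, 0], [0, 0, 0], 1],
    [[-1.36, 0, 0], [0, 0, 0], 1],
    [[-1.53, 0, 0], [0, 0, 0], 1],
    [[-1.7, 0, 0], [0, 0, 0], 1],
    [[-1.87, 0, 0], [0, 0, 0], 1],
    [[-2.04, 0, 0], [0, 0, 0], 1],
  ],
)

```text
t: 35.92
tcp_pos: [0.4867, -0.3924, 0.0827]
tool_rot: [0.586, -0.396, 0.586, 0.396]
wrist_force: [0.8, -0.5, 1.2]
grip_width: 0.16
```

>>> move_arm(
  series=[
    [[-0.1, 0, 0], [0, 0, 0], 1],
    [[-0.2, 0, 0], [0, 0, 0], 1],
    [[-0.25, 0, 0], [0, 0, 0], 1],
    [[-0.25, 0, 0], [0, 0, 0], 1],
  ],
)

```text
t: 36.42
tcp_pos: [0.4867, -0.3924, 0.0827]
tool_rot: [0.533, -0.464, 0.533, 0.464]
wrist_force: [0.5, 0.5, 0.2]
grip_width: 0.155
```

```bash
python3 -c "
from h import *
plan()
s=sensors.observe();print(s['moment'],s['joint_pos'].round(2))"
```

```text
t 36.42 tcp [ 0.4867 -0.3924  0.0827] yaw 82.09 tooldown [ 0. -0. -1.] F [0.5 0.5 0.2] grip 0.155
[-0.01477234 -0.20756957  0.03893315] [-0.73  0.17  1.39  0.    1.58 -2.17]
```

>>> move_arm(
  series=[
    [[-0.03, 0, 0], [0, 0, 0], 1],
    [[-0.05, 0, 0], [0, 0, 0], 1],
    [[-0.05, 0, 0], [0, 0, 0], 1],
  ],
)

```text
t: 36.8
tcp_pos: [0.4867, -0.3924, 0.0827]
tool_rot: [0.522, -0.478, 0.521, 0.477]
wrist_force: [1.7, 0.2, 0.4]
grip_width: 0.157
```

```bash
python3 -c "
from h import *
plan()
s=sensors.observe();print(s['moment'])"
```

```text
t 36.8 tcp [ 0.4867 -0.3924  0.0827] yaw 84.95 tooldown [ 0.001  0.    -1.   ] F [1.7 0.2 0.4] grip 0.157
[ 0.22304769 -0.31505919 -0.38746982]
```

>>> move_arm(
  series=[
    [[-0.03, 0, 0], [0, 0, 0], 1],
    [[-0.05, 0, 0], [0, 0, 0], 1],
    [[-0.05, 0, 0], [0, 0, 0], 1],
  ],
)

```text
t: 37.17
tcp_pos: [0.4866, -0.3924, 0.0827]
tool_rot: [0.509, -0.491, 0.509, 0.49]
wrist_force: [2.0, 1.3, 1.8]
grip_width: 0.166
```

```bash
python3 -c "
from h import *
plan()
s=sensors.observe();print(s['moment'])"
```

```text
t 37.17 tcp [ 0.4866 -0.3924  0.0827] yaw 87.85 tooldown [ 0.  0. -1.] F [2.  1.3 1.8] grip 0.166
[ 0.26858831 -0.34029991 -0.5640453 ]
```

The moment rose from about 0.04 to 0.56 N m, so the knob is at its stop. Releasing, backing off and checking.

>>> move_arm(
  series=[
    [[0, 0, 0], [0, 0, 0], 0.4],
    [[0, 0, 0], [0, 0, 0], 0.3],
    [[0, 0, 0], [0, 0, 0], 0.3],
    [[0, 0, 0], [0, 0, 0], 0.3],
    [[0, 0, 0], [-0.05, 0, 0], 0.3],
    [[0, 0, 0], [-0.11, 0, 0], 0.3],
    [[0, 0, 0], [-0.15, 0, 0], 0.3],
    [[0, 0, 0], [-0.15, 0, 0], 0.3],
    [[0, 0, 0], [-0.15, 0, 0], 0.3],
  ],
)

```text
t: 38.3
tcp_pos: [0.4863, -0.3923, 0.2315]
tool_rot: [0.509, -0.49, 0.509, 0.491]
wrist_force: [-0.2, 0.1, -0.2]
grip_width: 0.697
```

```bash
python3 -c "
from h import *
plan()
im,s=shot('wrist','w16');i2,_=shot('scene','s16');i3,_=shot('side','d16')
c=np.zeros((600,800,3),np.uint8)
c[:315,:420]=cv2.resize(im,(420,315));p=project('wrist',[(.4865,-.3925,.1)],s)[0].astype(int);print(p)
x,y=np.clip(p-60,0,[440,300]);print(x,y)
c[:380,420:800]=cv2.resize(im[y:y+120,x:x+120],(380,380),interpolation=2)
c[315:600,:400]=cv2.resize(i2[135:420,60:460],(400,285))
c[380:600,400:800]=cv2.resize(i3[90:310,100:500],(400,220))
cv2.imwrite('pics/w16c.png',c[:,:,::-1])"
```

```text
t 38.3 tcp [ 0.4863 -0.3923  0.2315] yaw 87.84 tooldown [-0.001  0.001 -1.   ] F [-0.2  0.1 -0.2] grip 0.697
[284 194]
224 134
```

View pics/w16c.png

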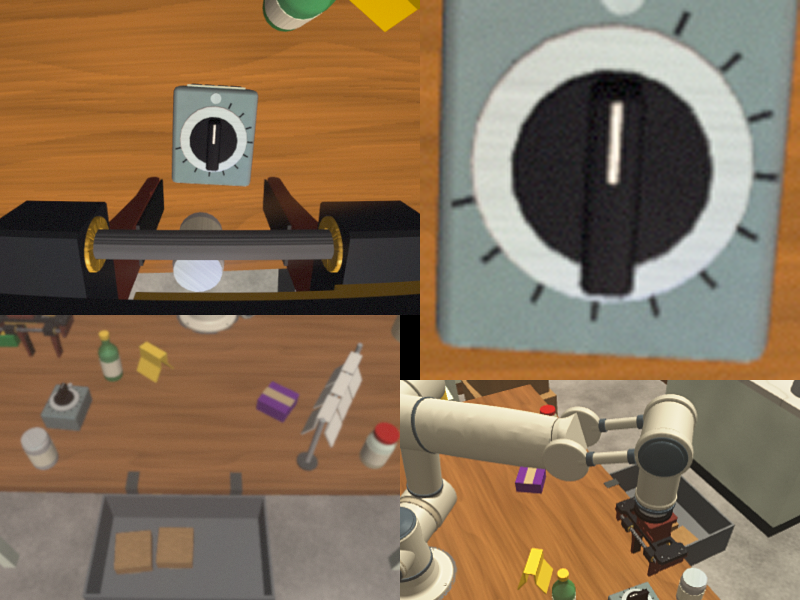

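The mark now points straight at the stud: its direction is 3.6° in the crop, against 3.5° for the line from knob centre to stud. All three saddles hang on the bar, both cartons lie in the box and the bystanders are in place. Handing in.

```bash
python3 -c "
from rig import ctrl
print(ctrl.sign_off())"
```

```text
the job is handed in; nothing more can be done
None
```

The job is done and handed in at about 38 s of the 210 s allowed.

- **Saddles:** all three white ones hang side by side astride the rail. The last pictures show the row unchanged since it was hung.
- **Cartons:** both brown ones were pushed over the far edge, and the last picture shows them flat in the waste box.
- **Knob:** I turned it about 134° anticlockwise until the moment rose from 0.04 to 0.56 N m at the stop. After release, the mark lines up with the stud to within about 0.1° in the picture (a rough reading).
- **Left alone:** the jar, can, bottle, yellow saddle and purple carton were not touched. I judged them unmoved by eye only.

No check failed. The one disagreement was in heights: the fixed cameras put the saddle tops 6–8 mm below the stated 85 mm, and the grasps still held square and centred. The two-view bar height was 151.6 mm, against the stated 150 mm.

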